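Steady and clear the rocking drinks stand

ROBOT

A 7-joint arm with a two-finger parallel gripper is mounted at the origin on the work surface. World frame = base frame: x ahead of the robot, y to its left, z up, the work surface at z = 0. Lengths are in m, angles in degrees, forces in N, time in s.
With the tool pointing down it reaches from about 0.425 to 0.95 m from the base axis. Payload 4.7 kg.
Tool frame: the origin (TCP) lies at the very end of the fingers, on their centre line; the grasp point (between the pads) lies 19 mm behind it (bot.grip_point_offset is the distance from the TCP to the grasp point, in m); z points along the fingers, y is the line along which they close (so a half turn about z gives the same grasp; the last joint's range is limited). The gripper opens to 87 mm and grips with 3 to 60 N. Pads are 19 mm wide; open, the fingers measure 117 mm over their backs; the gripper's body (75 mm by 190 mm) begins 51 mm behind the grasp point.
Start: joints at [-66.572, 26.849, -2.785, 87.806, 1.381, 65.374, -4.715], TCP at [0.286, 0.611, 0.223] pointing down, gripper open.
Joint ranges: [-148.3, 148.3], [-19.14, 114.17], [-79.39, 73.82], [5.75, 140.21], [-59.74, 239.74], [12.07, 113.84], [-152.46, 152.46]. Speed limits (degrees/s): [147.25, 147.25, 180, 180, 180, 180, 180].

INTERFACE

Orientations are given as [roll, pitch, yaw] about the fixed x, y, z axes, in that order (R = Rz(yaw) Ry(pitch) Rx(roll)).
In Python, from workcell import bot gives the robot as it stands.
- The arm moves only by the tool step_arm, never from a script. Its arguments are lists of equal length, an entry for each row: "offset": the shift along the tool's x, y, z in m, a list of three; "roll": the turn about the tool's z in degrees. A call has 1 to 8 rows; each row shifts and turns the commanded pose from where the row before left it, along the tool's axes as they then stand; what a row does not reach is not made up. A row lasts 1/8 s, in which the tool goes at most 62.5 mm and 10.7 degrees, less where a joint would pass 70% of its speed; a pose out of reach is approached as far as the arm can. A call is refused whole if a number of a shift passes 0.0625 or a number of a turn 10.7, either way. A call with a gripper value outside its range is refused whole. "jaw" is the finger opening in m, from 0 to 0.087, set as the call begins (left out, the last holds). The fingers move at their own pace and stop on an object; the grip force is fixed at half the most. Time passes only in rows, so rows that do not move let the fingers close. It gives the time, the measured TCP pose, the force, the opening and the grip force at its end, in the units of the state.
- bot.get_state(): the state, without advancing time (a new reading comes with each control period).
- bot.get_image(name): name is "scene" or "top" or "wrist"; returns (picture, depth): 420x560x3 uint8, blue, green, red; 420x560 float32, m along the optical axis (not along the pixel's ray), 0 where there is no reading.
- bot.get_calibration(name): a dict with "fovy" (degrees; the focal length in pixels is half the picture's height over the tangent of half this angle, whatever the lens; pixels are square), "cx", "cy" (the principal point, pixels), "k1" (the pictures are not rectified: a ray, as slopes to the right and down, at radius r is drawn at 1 + k1 r^2 times it, then the intrinsics apply), "xyz" and "attitude" of the camera in the world. Camera axes: x right, y down, z forward; pixel columns grow to the right and rows downward; lengths in m; the calibration is good to about 2 mm. A picture is of the moment at which its call begins: read the wrist's pose just before it. get_calibration takes no time and is no camera call; for the wrist camera it gives the pose at the moment of the call.
- bot.sign_off(): hands the job in; it is judged then, once.
The state is a dict: "clock": time; "qpos": joint angles; "qvel": joint speeds; "joint_efforts": joint torques, N m; "tcp_pos": TCP position; "tool_rot": TCP orientation; "wrist_force": force on the tool from outside, world axes, zero at the start; "moment": the same for the moment, N m; "gripper_width": finger opening in m; "gripper_force": force on a finger pad.
Only numpy, scipy, OpenCV 4.12 (cv2) and the standard library are available. Lean on these libraries where they do the work, as an engineer would, in place of code of your own. Each camera call takes 0.05 s, during which the arm holds its last target. There are 200 camera calls.

TASK

The drinks stand on the sideboard rocks on its two thumbscrew feet and is littered with bits of broken coconut shell. Screw both feet down until they bear fully and the deck sits level without any wobble, and sweep every bit of shell off the deck into the blue crumb tray at its front with the orange scraper block, never pushing or picking shell on the deck with the fingers. Only once the stand is steady and clean, stand the green tumblers that are out on the sideboard upright on the deck; leave the scraper lying on the sideboard clear of the stand, and do not disturb the bottle, jigger, stirrer or mug.

Things in the scene. Friction and masses are not known exactly. Their poses are not given: they have to be found in the camera images.
- stand: Drinks stand with a pale marble deck on a wooden keel, fixed to the sideboard (place and yaw vary). Origin on the sideboard under the middle of the deck; z up, -x towards the crumb tray and roughly the robot, +y left as seen from the robot. The deck rocks left-right about the stand's x axis, 30 mm above the sideboard. 394 mm wide (y) with the ears.
- deck (a joint): Rocking angle of the deck about the stand's x axis, rad; 0 = level, positive = left (+y) side up. Free to rock up to about 0.027 either way, as far as the feet allow.
- deck_top (a point): Middle of the deck's top, 50 mm above the sideboard when level; axes as the stand's, rocking with it. Deck 160 mm (x) by 260 mm (y). Rails 4 mm thick, 10 mm high along its left, right and back (+x) edges leave x from -80 to +76 mm and y within 126 mm clear; the front (-x) edge is open, above the tray. Outside the side rails an ear 60 mm (x) wide carries each thumbscrew.
- tray_in (a point): Middle of the inner floor (3 mm above the sideboard) of the blue crumb tray fixed at the front of the stand: inside 86 mm (x) by 268 mm (y), walls 3 mm thick, rim 38 mm above the sideboard (12 mm below the deck). Axes as the stand's; 132 mm in front (-x) of the deck's middle.
- screw_left (a joint): Thumbscrew of the left foot: turn clockwise seen from above to screw the foot down, in several grasps. Joint in rad: 0 = foot fully up, 3.0 = foot bears on the sideboard with the deck level, stop at 3.05. Starts between 0.1 and 1.4; foot moves 1.5 mm per rad. Friction 0.05 N m, stays where left. At 3.0 its red pointer points straight to the tray side (stand -x).
- screw_left_grip (a point): Centre of the left thumbscrew's black grip bar, on the screw's axis; turns with it. Bar 52 mm long (this point's x, +x is its red pointer end), 16 mm thick (y, grip across it), 26 mm high; underside 20 mm, middle (this point) 33 mm above the deck. The axis is 165 mm to the left (+y) of the deck's middle.
- screw_right (a joint): Thumbscrew of the right foot: turn clockwise seen from above to screw the foot down, in several grasps. Joint in rad: 0 = foot fully up, 3.0 = foot bears on the sideboard with the deck level, stop at 3.05. Starts between 0.1 and 1.4; foot moves 1.5 mm per rad. Friction 0.05 N m, stays where left. At 3.0 its red pointer points straight to the tray side (stand -x).
- screw_right_grip (a point): Centre of the right thumbscrew's black grip bar, on the screw's axis; turns with it. Bar 52 mm long (this point's x, +x is its red pointer end), 16 mm thick (y, grip across it), 26 mm high; underside 20 mm, middle (this point) 33 mm above the deck. The axis is 165 mm to the right (-y) of the deck's middle.
- scraper: Scraper block, 0.16 kg, standing on its blade. Origin at the centre of its underside. Orange blade block 44 mm (x) by 110 mm (y) by 24 mm high; on it a grey upright grip 22 mm (x) by 64 mm (y) up to 68 mm above the underside. Grip it across x.
- shard1: Brown bit of coconut shell lying on the deck, flat polygon about 32 mm across, 11 mm thick, 12 g. Origin at the centre of its underside. May be absent (3 to 5 are present).
- shard2: Brown bit of coconut shell lying on the deck, flat polygon about 32 mm across, 11 mm thick, 12 g. Origin at the centre of its underside. May be absent (3 to 5 are present).
- shard3: Brown bit of coconut shell lying on the deck, flat polygon about 32 mm across, 11 mm thick, 12 g. Origin at the centre of its underside. May be absent (3 to 5 are present).
- shard4: Brown bit of coconut shell lying on the deck, flat polygon about 32 mm across, 11 mm thick, 12 g. Origin at the centre of its underside. May be absent (3 to 5 are present).
- shard5: Brown bit of coconut shell lying on the deck, flat polygon about 32 mm across, 11 mm thick, 12 g. Origin at the centre of its underside. May be absent (3 to 5 are present).
- glass1: Green glass tumbler, upright and open at the top, 80 mm high, 60 mm across the foot, 62 mm across the rim, thick base, 0.24 kg. Origin at the centre of its underside. May be absent (2 or 3 are present).
- glass2: Green glass tumbler, upright and open at the top, 80 mm high, 60 mm across the foot, 62 mm across the rim, thick base, 0.24 kg. Origin at the centre of its underside. May be absent (2 or 3 are present).
- glass3: Green glass tumbler, upright and open at the top, 80 mm high, 60 mm across the foot, 62 mm across the rim, thick base, 0.24 kg. Origin at the centre of its underside. May be absent (2 or 3 are present).
- rum: Closed amber rum bottle, 74 mm diameter, 270 mm tall, at the back. Origin at the centre of its underside. Leave alone.
- jigger: Stainless hourglass jigger, 48 mm diameter, 95 mm tall, at the back. Origin at the centre of its underside. Leave alone.
- stirrer: Flat green plastic stirrer lying down, 190 mm long (x), 5 mm thick. Origin under its middle. Leave alone.
- cup: Blue ceramic mug, 84 mm diameter, 85 mm tall, handle on its +y side. Origin at the centre of its underside. Leave alone.
Mind the look-alikes: they are no part of the job. What is shaped like the glass3 but purple or yellow is not meant.

How it is judged:
By the outcome, as a careful person would: the job done as asked, in the order asked, and still so for the second after the job is handed in, with the robot touching nothing.
Of shard1, shard2, shard3, shard4, shard5 only 3 to 5 are there at a start; the rules pass over those that are not, and their reading is None.
Of glass1, glass2, glass3 only 2 to 3 are there at a start; the rules pass over those that are not, and their reading is None.
At some moment in a run one of scraper, glass1, glass2, glass3 may be knocked a few centimetres aside while the robot is not near it.
It also fails if it takes over 210 s, if anything falls off the work surface, if the arm or the gripper's body presses on something with over 40 N, if the wrist force passes 120 N, or if a joint passes its speed limit or range.

## Working session

There is one attempt and no reset: what is moved stays moved. The work goes in short steps, Python scripts to look and compute and a tool call to move; the robot and the scene stay as the last step left them, time stands still between calls to the robot, and variables do not carry over. Pictures are saved under pics/ and viewed, at most 14 in all, crops included, and the job is handed in when it is done.

Besides the shell and the picture viewer there is one more tool, called as name([rows], argument=value, ...), one row to a line, values as JSON. step_arm: Moves the arm, as the interface text tells. Its arguments: {"type":"object","properties":{"offset":{"type":"array","items":{"type":"array","items":{"type":"number"}}},"roll":{"type":"array","items":{"type":"number"}},"jaw":{"type":"number"}},"required":["offset","roll"]}

```bash
mkdir -p pics; ls
cat > h.py <<'E'
import numpy as np,cv2
from workcell import bot
from scipy.spatial.transform import Rotation as R
def cam(n):
    c=bot.get_calibration(n); im,d=bot.get_image(n); return c,im,d
def rot(c):
    a=np.array(c['attitude'],float)
    return a if a.shape==(3,3) else R.from_euler('xyz',a,degrees=True).as_matrix()
def cloud(c,d):
    h,w=d.shape; f=h/2/np.tan(np.radians(c['fovy']/2))
    v,u=np.mgrid[0:h,0:w]; xd=(u-c['cx'])/f; yd=(v-c['cy'])/f
    x,y=xd.copy(),yd.copy()
    for _ in range(8):
        s=1+c['k1']*(x*x+y*y); x=xd/s;y=yd/s
    P=np.stack([x*d,y*d,d],-1)
    return P@rot(c).T+np.array(c['xyz'])
E
python3 - <<'E'
from h import *
s=bot.get_state(); print(s)
for n in('scene','top'):
    c,im,d=cam(n); print(n,c); cv2.imwrite(f'pics/{n}0.png',im); np.savez(f'{n}0.npz',im=im,P=cloud(c,d),d=d)
print(bot.get_calibration('wrist'))
E
```

```text
pics
{'clock': 0.0, 'qpos': array([-66.57365906,  26.89739453,  -2.78449278,  87.87568832,
         1.38476874,  65.37390902,  -4.71561054]), 'qvel': array([-0.03997458, -0.00193763,  0.00784913, -0.03917205, -0.05475735,
        0.11137404,  0.05656517]), 'joint_efforts': array([ 3.59469268e-04, -5.07959318e+01, -8.03176244e-02, -2.36166394e+01,
       -6.12384989e-02,  3.75732919e-02,  1.83195702e-04]), 'tcp_pos': array([0.28589256, 0.61079074, 0.2214839 ]), 'tool_rot': array([-1.79886934e+02,  7.68120530e-03,  1.54921327e+02]), 'wrist_force': array([-0.65906719,  0.98482165,  0.23715679]), 'moment': array([ 0.01728015, -0.00804894,  0.01682797]), 'gripper_force': 0.0, 'gripper_width': 0.08691018073833351}
scene {'fovy': 51.038402637159855, 'cx': 281.3923882861591, 'cy': 215.6662869740278, 'k1': -0.0017983457473564064, 'xyz': array([1.03478176, 0.10479173, 0.88728897]), 'attitude': array([-146.98128021,    0.71848886,  100.83598194])}
top {'fovy': 52.618050422840156, 'cx': 272.7358161908366, 'cy': 214.58693888141454, 'k1': -0.004253828633182427, 'xyz': array([ 0.30514168, -0.02534278,  1.18004899]), 'attitude': array([-167.12489176,   -0.17613103,  -91.17499256])}
{'fovy': 58.034200193904866, 'cx': 280.45839322813123, 'cy': 205.62894773377843, 'k1': -0.051595599198682764, 'xyz': array([0.21329642, 0.64575644, 0.38447632]), 'attitude': array([1.62998802e+02, 1.29621745e-01, 6.48520327e+01])}
```

View pics/scene0.png

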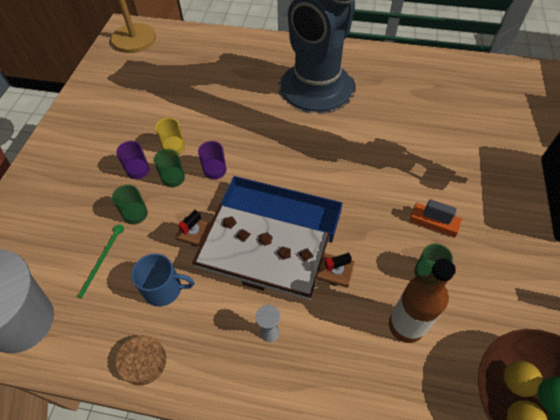

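View pics/top0.png

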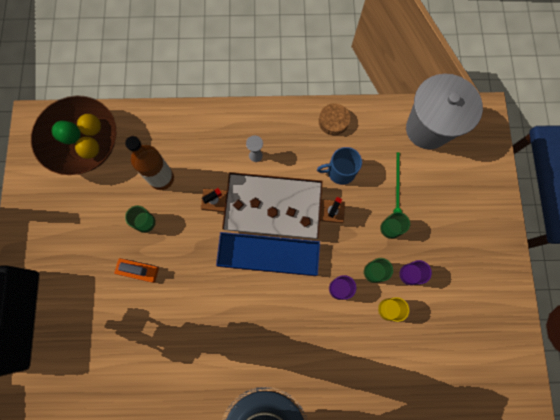

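Both views agree. In `top`, the green tumblers are at (140,218), (395,226) and (378,270). The look-alikes are purple at (342,288) and (415,272), and yellow at (394,309). The scraper is at (137,270), the five shards are at (238,204), (256,202), (273,212), (291,211) and (306,221), and the screws are at (213,196) and (335,207).

```bash
cat > m.py <<'E'
from h import *
def blobs(im,P,lo,hi,mina,zr):
    hsv=cv2.cvtColor(im,cv2.COLOR_BGR2HSV)
    m=(cv2.inRange(hsv,lo,hi)>0)&(P[...,2]>zr[0])&(P[...,2]<zr[1])
    n,l,st,ce=cv2.connectedComponentsWithStats(m.astype(np.uint8))
    return [(ce[i],st[i,4],P[l==i]) for i in range(1,n) if st[i,4]>=mina]
C=dict(green=((40,60,20),(85,255,255)),red=((0,190,70),(6,255,255)),orange=((5,200,120),(14,255,255)),
 white=((0,0,110),(180,60,255)),shard=((3,70,20),(16,200,120)),black=((0,0,0),(180,80,45)),blue=((108,150,40),(125,255,255)))
E
python3 - <<'E'
from m import *
for n in('top','scene'):
    z=np.load(n+'0.npz'); im,P=z['im'],z['P']
    for k,zr,a in(('green',(.003,.12),60),('orange',(.003,.1),30),('red',(.04,.12),6),('white',(.03,.07),300),('black',(.06,.12),10),('blue',(-.01,.06),500),('shard',(.04,.075),8)):
        for ce,ar,p in blobs(im,P,*C[k],a,zr):
            if abs(p[:,1].mean())>.6: continue
            print(n,k,ce.round(),ar,'med',np.median(p,0).round(3),'min',p.min(0).round(3),'max',p.max(0).round(3))
    z2=P[...,2]
    # glasses: top rim fit
    if n=='top':
        for ce,ar,p in blobs(im,P,*C['green'],60,(.003,.12)):
            q=p[p[:,2]>.072]
            if len(q)>5:
                A=np.c_[2*q[:,:2],np.ones(len(q))]; s=np.linalg.lstsq(A,(q[:,:2]**2).sum(1),rcond=None)[0]
                print('rim',s[:2].round(4),np.sqrt(s[2]+s[0]**2+s[1]**2).round(4))
        for ce,ar,p in blobs(im,P,*C['white'],300,(.03,.07)):
            r=cv2.minAreaRect((p[:,:2]*1000).astype(np.float32)); A=np.c_[p[:,:2],np.ones(len(p))]
            print('deckrect',r,np.linalg.lstsq(A,p[:,2],rcond=None)[0])
        for ce,ar,p in blobs(im,P,*C['orange'],30,(.003,.1)): print('scr',cv2.minAreaRect((p[:,:2]*1000).astype(np.float32)))
        for ce,ar,p in blobs(im,P,*C['blue'],500,(-.01,.06)): print('blue',cv2.minAreaRect((p[:,:2]*1000).astype(np.float32)))
E
```

```text
top green [ 65. 132.] 538 med [0.796 0.525 0.099] min [0.769 0.497 0.005] max [0.867 0.604 0.119]
top green [395. 221.] 632 med [ 0.535 -0.376  0.035] min [ 0.498 -0.4    0.003] max [ 0.675 -0.335  0.085]
top green [140. 219.] 539 med [0.562 0.333 0.042] min [0.529 0.299 0.007] max [0.588 0.358 0.084]
top green [378. 270.] 535 med [ 0.407 -0.318  0.038] min [ 0.376 -0.34   0.008] max [ 0.435 -0.279  0.086]
top orange [134. 270.] 291 med [0.418 0.347 0.024] min [0.392 0.285 0.017] max [0.454 0.397 0.066]
top red [217. 191.] 32 med [0.62  0.112 0.095] min [0.612 0.105 0.05 ] max [0.633 0.12  0.099]
top red [338. 199.] 30 med [ 0.591 -0.207  0.097] min [ 0.583 -0.222  0.052] max [ 0.598 -0.199  0.1  ]
top white [276. 206.] 4117 med [ 0.587 -0.045  0.05 ] min [ 0.499 -0.167  0.042] max [0.676 0.088 0.064]
top black [441. 140.] 89 med [ 0.754 -0.499  0.089] min [ 0.748 -0.527  0.061] max [ 0.761 -0.477  0.119]
top black [210. 197.] 67 med [0.605 0.132 0.094] min [0.594 0.118 0.061] max [0.615 0.149 0.1  ]
top black [334. 209.] 59 med [ 0.565 -0.195  0.096] min [ 0.551 -0.206  0.09 ] max [
[... 3293 characters left out ...]
 [ 0.618 -0.008  0.051] min [ 0.497 -0.23   0.04 ] max [0.686 0.164 0.075]
scene shard [229. 222.] 104 med [ 0.546 -0.118  0.06 ] min [ 0.532 -0.132  0.053] max [ 0.558 -0.105  0.065]
scene shard [243. 235.] 93 med [ 0.573 -0.08   0.06 ] min [ 0.56  -0.093  0.05 ] max [ 0.584 -0.067  0.066]
scene shard [265. 239.] 121 med [ 0.574 -0.03   0.06 ] min [ 0.559 -0.043  0.051] max [ 0.586 -0.017  0.065]
scene shard [284. 253.] 113 med [0.6   0.017 0.06 ] min [0.588 0.001 0.054] max [0.612 0.03  0.065]
scene shard [306. 254.] 95 med [0.595 0.063 0.06 ] min [0.582 0.048 0.055] max [0.609 0.076 0.064]
scene shard [518. 348.] 1329 med [0.701 0.488 0.059] min [0.681 0.402 0.04 ] max [0.854 0.566 0.075]
```

```bash
cat > plan.py <<'E'
from h import *
def plan(x,y,z,yaw=None,cur=None):
    s=bot.get_state(); p=np.array(s['tcp_pos']) if cur is None else np.array(cur[:3]); ps=s['tool_rot'][2] if cur is None else cur[3]
    d=np.array([x,y,z])-p; a=np.radians(ps)
    t=[d[0]*np.cos(a)+d[1]*np.sin(a), d[0]*np.sin(a)-d[1]*np.cos(a), -d[2]]
    r=0 if yaw is None else (ps-yaw+180)%360-180
    print('tool shift (before roll) mm',np.round(np.array(t)*1000,1),'roll',round(r,1),'tilt',np.round(s['tool_rot'],2))
E
python3 - <<'E'
from plan import *
z=np.load('top0.npz');P=z['P'];im=z['im']
for n,(u,v) in dict(bottle=(160,180),bt=(134,143),mug=(345,158),jig=(254,142)).items(): print(n,P[v-2:v+3,u-2:u+3].reshape(-1,3).mean(0).round(3))
plan(.611,.127,.20,127)
cv2.imwrite('pics/crop.png',np.hstack([cv2.resize(im[150:290,110:250],(560,560),interpolation=cv2.INTER_CUBIC)[:, :390],cv2.resize(im[180:320,320:440],(480,560),interpolation=cv2.INTER_CUBIC)[:,:400]]))
E
```

```text
bottle [0.658 0.269 0.081]
bt [0.687 0.281 0.27 ]
mug [ 0.737 -0.248  0.012]
jig [0.757 0.013 0.095]
tool shift (before roll) mm [-499.5 -300.4   21.6] roll 27.9 tilt [-179.9     0.    154.92]
```

View pics/crop.png

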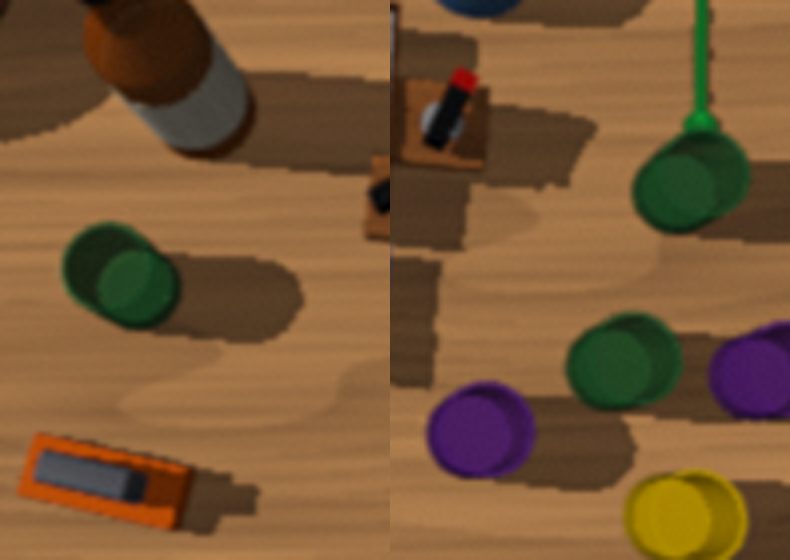

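The left crop shows one upright green tumbler and the orange scraper with its grey grip. The right crop shows two green tumblers among purple and yellow look-alikes, and the right screw with its red pointer towards the back. I'm moving to the left screw first.

step_arm([
  [0,0,-0.05],
  [0,0,-0.05],
  [-0.05,-0.03,0],
  [-0.05,-0.03,0],
  [-0.05,-0.03,0],
  [-0.05,-0.03,0],
  [-0.05,-0.03,0],
  [-0.05,-0.03,0],
], roll=[0,0,0,0,0,0,0,0], jaw=0.045)

```text
clock: 1.1
tcp_pos: [0.4822, 0.3193, 0.3223]
tool_rot: [-180.0, -0.0, 154.9]
wrist_force: [1.0, 0.6, -0.7]
gripper_width: 0.0449
gripper_force: 0.0
```

step_arm([
  [-0.05,-0.03,0],
  [-0.05,-0.03,0],
  [-0.05,-0.03,0],
  [-0.05,-0.03,0],
  [0,0,0.04],
  [0,0,0.04],
  [0,0,0.04],
  [0,0,0],
], roll=[0,0,0,0,9.5,9.5,9,0])

```text
clock: 2.1
tcp_pos: [0.6092, 0.1274, 0.199]
tool_rot: [-179.6, -0.2, 127.0]
wrist_force: [0.1, -0.8, 0.5]
gripper_width: 0.0453
gripper_force: 0.0
```

```bash
cat > screw.py <<'E'
from m import *
def screw(near=None):
    s=bot.get_state(); c,im,d=cam('wrist'); P=cloud(c,d)
    print('tcp',s['tcp_pos'].round(4),s['tool_rot'].round(2),s['clock'])
    hsv=cv2.cvtColor(im,cv2.COLOR_BGR2HSV); z=P[...,2]
    for ce,ar,p in blobs(im,P,*C['red'],40,(.075,.12)): print('red',ce.round(),ar,np.median(p,0).round(4))
    for ce,ar,p in blobs(im,P,(0,0,0),(180,255,75),200,(.088,.105)):
        r=cv2.minAreaRect((p[:,:2]*1000).astype(np.float32)); print('blk',ce.round(),ar,np.median(p,0).round(4),r)
    return im,P
E
python3 - <<'E'
from screw import *
im,P=screw(); cv2.imwrite('pics/w1.png',im)
E
```

```text
tcp [0.6092 0.1274 0.199 ] [-1.7957e+02 -1.5000e-01  1.2704e+02] 2.1
red [283. 229.] 302 [0.6209 0.1138 0.0969]
blk [288. 193.] 1089 [0.6071 0.1379 0.0965] ((607.6885986328125, 136.9420928955078), (14.731983184814453, 39.69389724731445), 29.668251037597656)
```

View pics/w1.png

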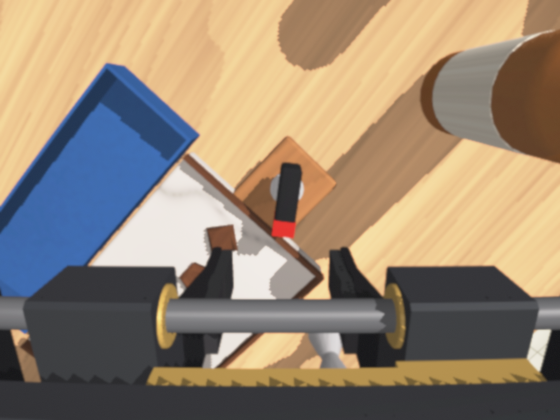

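```bash
python3 -c "
from plan import *
plan(.6107,.1317,.065,119.7)"
```

```text
tool shift (before roll) mm [  3.4   2.1 136.6] roll 7.4 tilt [-1.7984e+02 -5.0000e-02  1.2708e+02]
```

step_arm([
  [0.0034,0.002,0],
  [0,0,0.045],
  [0,0,0.045],
  [0,0,0.03],
  [0,0,0.015],
  [0,0,0],
  [0,0,0],
], roll=[0,7.4,0,0,0,0,0])

```text
clock: 3.02
tcp_pos: [0.6128, 0.132, 0.0694]
tool_rot: [179.8, 0.0, 119.5]
wrist_force: [0.6, 0.2, 0.5]
gripper_width: 0.045
gripper_force: 0.0
```

step_arm([
  [0,0,0],
  [0,0,0],
  [0,0,0],
  [0,0,0],
], roll=[0,0,0,0], jaw=0.0)

```text
clock: 3.52
tcp_pos: [0.6112, 0.1316, 0.0675]
tool_rot: [-180.0, -0.0, 119.5]
wrist_force: [-0.4, 0.0, -0.1]
gripper_width: 0.0156
gripper_force: 30.0
```

```bash
python3 -c "
from plan import *
s=bot.get_state();print(s['tcp_pos'],s['tool_rot'],s['qpos'].round(1),s['moment'],s['wrist_force'],s['gripper_width'],s['gripper_force'])"
```

```text
[0.61120116 0.13159109 0.06754687] [-1.79985617e+02 -6.59912574e-03  1.19524440e+02] [-27.3  32.3  15.6 103.5 -11.6  45.7  23.6] [-0.15316853 -0.03892679  0.0813506 ] [-0.36995055  0.0412272  -0.07269709] 0.015593333254793729 29.999860357493162
```

step_arm([
  [0,0,0],
  [0,0,0],
  [0,0,0],
  [0,0,0],
  [0,0,0],
  [0,0,0],
], roll=[10,10,10,10,10,10])

```text
clock: 4.28
tcp_pos: [0.6115, 0.1316, 0.0676]
tool_rot: [180.0, -0.0, 59.2]
wrist_force: [0.6, 0.0, -0.0]
gripper_width: 0.0156
gripper_force: 30.0
```

```bash
python3 -c "
from plan import *
s=bot.get_state();print(s['tcp_pos'],s['tool_rot'],s['qpos'].round(1),s['moment'],s['wrist_force'],s['gripper_width'],s['gripper_force'])"
```

```text
[0.61153229 0.13158123 0.06757342] [ 1.79974448e+02 -5.61084581e-03  5.92134831e+01] [-38.3  34.9  31.4 104.2 -23.7  47.6 -26. ] [-0.26769733  0.06637865  0.0889712 ] [ 0.6216728   0.02286768 -0.01991566] 0.015610114000000704 29.994377866387367
```

step_arm([
  [0,0,0],
  [0,0,0],
  [0,0,0],
  [0,0,0],
  [0,0,0],
  [0,0,0],
  [0,0,0],
], roll=[10,10,10,10,10,10,0])

```text
clock: 5.15
tcp_pos: [0.6117, 0.1313, 0.0675]
tool_rot: [179.9, -0.0, -0.4]
wrist_force: [-0.2, -0.3, -0.4]
gripper_width: 0.0157
gripper_force: 30.0
```

step_arm([
  [0,0,0],
  [0,0,0],
  [0,0,0],
  [0,0,0],
], roll=[2,2,2,0])

```text
clock: 5.65
tcp_pos: [0.6116, 0.1312, 0.0677]
tool_rot: [180.0, -0.0, -6.5]
wrist_force: [1.6, -2.3, 1.1]
gripper_width: 0.0158
gripper_force: 30.0
```

```bash
python3 -c "
from plan import *
s=bot.get_state();print(s['tcp_pos'],s['tool_rot'],s['qpos'].round(1),s['moment'],s['wrist_force'],s['gripper_width'],s['gripper_force'])"
```

```text
[0.61164281 0.13123899 0.06769966] [ 1.79985539e+02 -3.95387869e-02 -6.51735474e+00] [-48.9  40.4  48.4 104.8 -37.7  52.3 -79.6] [-0.60644355 -0.13455423 -0.01521237] [ 1.61001427 -2.2854009   1.14091485] 0.01580280488068544 30.000373777002096
```

Now small steps until I feel the stop.

step_arm([
  [0,0,0],
  [0,0,0],
  [0,0,0],
], roll=[1.5,1,0])

```text
clock: 6.02
tcp_pos: [0.6116, 0.1312, 0.0678]
tool_rot: [180.0, -0.0, -9.0]
wrist_force: [1.9, -2.4, 1.2]
gripper_width: 0.0155
gripper_force: 30.0
```

```bash
python3 -c "
from plan import *
s=bot.get_state();print(s['tcp_pos'],s['tool_rot'],s['moment'],s['wrist_force'],s['gripper_width'],s['gripper_force'])"
```

```text
[0.61163382 0.13124474 0.06775855] [ 1.79985324e+02 -4.23357936e-02 -9.01736987e+00] [-0.76902039 -0.16926773  0.01589921] [ 1.87259235 -2.4143098   1.20390559] 0.015510064956705394 30.000475854612887
```

step_arm([
  [0,0,0],
  [0,0,0],
  [0,0,0],
], roll=[1.5,1,0])

```text
clock: 6.4
tcp_pos: [0.6116, 0.1312, 0.0677]
tool_rot: [180.0, -0.0, -11.4]
wrist_force: [1.7, -3.6, 2.4]
gripper_width: 0.016
gripper_force: 30.0
```

```bash
python3 -c "
from plan import *
s=bot.get_state();print(s['tcp_pos'],s['tool_rot'],s['moment'],s['wrist_force'],s['gripper_width'],s['gripper_force'])"
```

```text
[0.61163438 0.13124263 0.06771639] [ 1.79952677e+02 -4.16477481e-02 -1.14249064e+01] [-1.05919107 -0.22449399  0.64807556] [ 1.66056274 -3.63888805  2.40224485] 0.015985917373823492 30.00110653694719
```

step_arm([
  [0,0,0],
  [0,0,0],
  [0,0,-0.06],
  [0,0,-0.06],
  [0,0,-0.015],
  [0,0,0],
], roll=[0,0,0,-10.6,-10.6,0], jaw=0.045)

```text
clock: 7.15
tcp_pos: [0.6114, 0.1329, 0.2036]
tool_rot: [-179.8, -0.1, 9.6]
wrist_force: [0.3, 0.8, -0.3]
gripper_width: 0.0448
gripper_force: 0.0
```

```bash
python3 -c "
from screw import *
im,P=screw()
from plan import plan
plan(.570,-.198,.20,153)"
```

```text
tcp [0.6114 0.1329 0.2036] [-1.7981e+02 -9.0000e-02  9.6300e+00] 7.15
red [274. 227.] 271 [0.5921 0.1357 0.097 ]
blk [286. 194.] 1112 [0.619  0.1311 0.0965] ((617.7626342773438, 130.83331298828125), (15.68455982208252, 39.901832580566406), 80.67974090576172)
tool shift (before roll) mm [-95.  319.4   2.1] roll -143.4 tilt [-1.7986e+02  6.0000e-02  9.5800e+00]
```

step_arm([
  [-0.0158,0.0532,0],
  [-0.0158,0.0532,0],
  [-0.0158,0.0532,0],
  [-0.0158,0.0532,0],
  [-0.0158,0.0532,0],
  [-0.0158,0.0532,0],
  [0,0,0],
  [0,0,0],
], roll=[0,0,0,0,0,0,-10.6,-10.6])

```text
clock: 8.2
tcp_pos: [0.5704, -0.1989, 0.2]
tool_rot: [-179.8, 0.2, 31.0]
wrist_force: [1.7, 0.5, 0.2]
gripper_width: 0.0446
gripper_force: 0.0
```

step_arm([
  [0,0,0],
  [0,0,0],
  [0,0,0],
  [0,0,0],
  [0,0,0],
  [0,0,0],
  [0,0,0],
  [0,0,0],
], roll=[-10.6,-10.6,-10.6,-10.6,-10.6,-10.6,-10.6,-10.6])

```text
clock: 9.2
tcp_pos: [0.5706, -0.1977, 0.1999]
tool_rot: [-179.8, -0.2, 115.9]
wrist_force: [-1.3, 0.3, 0.7]
gripper_width: 0.045
gripper_force: 0.0
```

step_arm([
  [0,0,0],
  [0,0,0],
  [0,0,0],
  [0,0,0],
  [0,0,0],
], roll=[-10.6,-10.6,-10.6,-5,0])

```text
clock: 9.82
tcp_pos: [0.5708, -0.1981, 0.2003]
tool_rot: [-180.0, -0.3, 152.3]
wrist_force: [0.3, -0.5, -0.8]
gripper_width: 0.0449
gripper_force: 0.0
```

```bash
python3 -c "
from screw import *
im,P=screw(); print(bot.get_state()['qpos'].round(1))"
```

```text
tcp [ 0.5708 -0.1981  0.2003] [-180.     -0.26  152.35] 9.825
red [284. 232.] 268 [ 0.5911 -0.2054  0.0968]
blk [284. 197.] 1067 [ 0.5666 -0.193   0.0964] ((567.718017578125, -193.61705017089844), (14.139404296875, 40.12796401977539), 62.5906982421875)
[  1.4  21.9  18.2 100.1  -7.8  59.5  84.7]
```

step_arm([
  [-0.0012,0.0024,0],
  [0,0,0.045],
  [0,0,0.045],
  [0,0,0.03],
  [0,0,0.013],
  [0,0,0],
  [0,0,0],
], roll=[0,0,0,0,0,0,0])

```text
clock: 10.75
tcp_pos: [0.5751, -0.1978, 0.0709]
tool_rot: [180.0, 0.1, 152.5]
wrist_force: [0.6, 1.0, 0.5]
gripper_width: 0.0452
gripper_force: 0.0
```

step_arm([
  [0,0,0],
  [0,0,0],
  [0,0,0],
  [0,0,0],
], roll=[0,0,0,0], jaw=0.0)

```text
clock: 11.25
tcp_pos: [0.5741, -0.1971, 0.0696]
tool_rot: [180.0, 0.0, 152.5]
wrist_force: [0.2, 1.6, -0.5]
gripper_width: 0.0156
gripper_force: 30.0
```

step_arm([
  [0,0,0],
  [0,0,0],
  [0,0,0],
  [0,0,0],
  [0,0,0],
  [0,0,0],
  [0,0,0],
  [0,0,0],
], roll=[10,10,10,10,10,10,10,10])

```text
clock: 12.25
tcp_pos: [0.573, -0.1977, 0.0694]
tool_rot: [-179.9, 0.0, 72.2]
wrist_force: [-1.8, -1.5, 0.4]
gripper_width: 0.0155
gripper_force: 30.0
```

step_arm([
  [0,0,0],
  [0,0,0],
  [0,0,0],
  [0,0,0],
  [0,0,0],
  [0,0,0],
  [0,0,0],
  [0,0,0],
], roll=[10,10,10,10,10,10,10,5])

```text
clock: 13.25
tcp_pos: [0.5724, -0.1966, 0.0697]
tool_rot: [-179.9, 0.2, -2.6]
wrist_force: [-4.8, 2.7, 5.0]
gripper_width: 0.0154
gripper_force: 30.0
```

```bash
python3 -c "
from plan import *
s=bot.get_state();print(s['tcp_pos'],s['tool_rot'],s['qpos'].round(1),s['moment'],s['wrist_force'],s['gripper_width'],s['gripper_force'])"
```

```text
[ 0.57241867 -0.19659618  0.06965014] [-179.86067783    0.20193618   -2.64896891] [-22.8  42.3  56.  107.6 -43.2  54.6 -39.1] [0.57947988 1.21100102 0.0883363 ] [-4.80880236  2.67148478  4.99996869] 0.015375365682346364 29.999412917532027
```

step_arm([
  [0,0,0],
  [0,0,0],
  [0,0,0],
  [0,0,0],
], roll=[2,2,1,0])

```text
clock: 13.75
tcp_pos: [0.5724, -0.1965, 0.0697]
tool_rot: [-179.8, 0.2, -7.5]
wrist_force: [-3.9, 2.5, 7.1]
gripper_width: 0.0157
gripper_force: 30.0
```

```bash
python3 -c "
from plan import *
s=bot.get_state();print(s['tcp_pos'],s['tool_rot'],s['moment'],s['wrist_force'],s['gripper_width'],s['gripper_force'])"
```

```text
[ 0.57239305 -0.19651012  0.06973304] [-179.84861449    0.2068784    -7.4722928 ] [ 0.59080373  1.18524226 -0.01655336] [-3.85824712  2.54993303  7.0984561 ] 0.015685854980357673 30.00130200292915
```

step_arm([
  [0,0,0],
  [0,0,0],
  [0,0,0],
  [0,0,0],
], roll=[1.5,1.5,1,0])

```text
clock: 14.25
tcp_pos: [0.5725, -0.1965, 0.0698]
tool_rot: [-179.9, 0.2, -11.3]
wrist_force: [-4.6, 2.6, 7.0]
gripper_width: 0.0162
gripper_force: 30.0
```

```bash
python3 -c "
from plan import *
s=bot.get_state();print(s['tcp_pos'],s['tool_rot'],s['moment'],s['wrist_force'],s['gripper_width'],s['gripper_force'])"
```

```text
[ 0.5724533  -0.19650216  0.06975856] [-179.89327701    0.23217163  -11.33146326] [0.54683323 1.19688081 0.58954816] [-4.55592896  2.56016631  6.99315164] 0.01622675222548342 30.00148654449731
```

step_arm([
  [0,0,0],
  [0,0,0],
  [0,0,-0.06],
  [0,0,-0.06],
  [0,0,-0.015],
  [0,0,0],
], roll=[0,0,0,-10.6,-10.6,0], jaw=0.06)

```text
clock: 15.0
tcp_pos: [0.5747, -0.1978, 0.2059]
tool_rot: [180.0, -0.2, 9.6]
wrist_force: [-0.4, 0.6, -0.5]
gripper_width: 0.059
gripper_force: 0.0
```

```bash
python3 -c "
from screw import *
im,P=screw()
from plan import plan
s=bot.get_state();a=[.5,.1]
c,im,d=cam('top');P=cloud(c,d);np.savez('top1.npz',im=im,P=P)
for k,zr,a in(('green',(.003,.12),60),('orange',(.003,.1),30),('red',(.04,.12),6),('white',(.03,.07),300),('blue',(-.01,.06),500)):
  for ce,ar,p in blobs(im,P,*C[k],a,zr):
    if abs(p[:,1].mean())<.5: print(k,ce.round(),ar,np.median(p,0).round(3),cv2.minAreaRect((p[:,:2]*1000).astype(np.float32)))
plan(.4235,.342,.2,76)"
```

```text
tcp [ 0.5747 -0.1978  0.2059] [179.99  -0.21   9.6 ] 15.0
red [269. 228.] 283 [ 0.5538 -0.1924  0.0968]
blk [281. 195.] 1088 [ 0.5807 -0.1967  0.0964] ((579.7529907226562, -196.9082794189453), (15.687442779541016, 40.02935791015625), 80.64350891113281)
green [395. 222.] 620 [ 0.534 -0.375  0.037] ((566.710693359375, -385.4850769042969), (59.753482818603516, 149.83255004882812), 61.6729621887207)
green [140. 219.] 538 [0.561 0.332 0.042] ((558.9837646484375, 327.9941101074219), (60.22981262207031, 56.75127410888672), 52.616031646728516)
green [378. 270.] 537 [ 0.407 -0.318  0.036] ((405.87890625, -310.031494140625), (57.69723129272461, 60.81489944458008), 17.744855880737305)
orange [134. 270.] 302 [0.418 0.344 0.024] ((423.3623352050781, 341.9209899902344), (109.32886505126953, 43.05341339111328), 76.10604095458984)
red [210. 203.] 41 [0.588 0.132 0.095] ((589.981201171875, 133.3289337158203), (16.11011505126953, 12.958622932434082), 86.15608978271484)
white [252. 197.] 1535 [0.625 0.028 0.05 ] ((625.6397705078125, 28.43438720703125), (101.23106384277344, 227.47964477539062), 40.21561813354492)
blue [305. 261.] 707 [ 0.438 -0.126  0.003] ((448.9549255371094, -108.37718963623047), (90.28596496582031, 90.68963623046875), 83.4140625)
tool shift (before roll) mm [ -58.5 -556.3    3.5] roll -66.4 tilt [-1.7993e+02  6.0000e-02  9.5600e+00]
```

step_arm([
  [-0.0059,-0.0556,0],
  [-0.0059,-0.0556,0],
  [-0.0059,-0.0556,0],
  [-0.0059,-0.0556,0],
  [-0.0059,-0.0556,0],
  [-0.0059,-0.0556,0],
  [-0.0059,-0.0556,0],
  [-0.0059,-0.0556,0],
], roll=[0,0,0,0,0,0,0,0])

```text
clock: 16.1
tcp_pos: [0.4507, 0.2347, 0.2033]
tool_rot: [179.9, 0.1, 9.6]
wrist_force: [1.3, -0.7, -0.7]
gripper_width: 0.0602
gripper_force: 0.0
```

step_arm([
  [-0.0059,-0.0556,0],
  [-0.0059,-0.0556,0],
  [0,0,0],
  [0,0,0],
  [0,0,0],
  [0,0,0],
  [0,0,0],
  [0,0,0],
], roll=[0,0,-10.6,-10.6,-10.6,-10.6,-10.6,-10.6])

```text
clock: 17.1
tcp_pos: [0.421, 0.3402, 0.2027]
tool_rot: [-179.9, 0.2, 73.5]
wrist_force: [-0.5, 0.5, -0.7]
gripper_width: 0.06
gripper_force: 0.0
```

step_arm([
  [0,0,0],
  [0,0,0],
], roll=[-2.8,0])

```text
clock: 17.35
tcp_pos: [0.4213, 0.3402, 0.2031]
tool_rot: [-179.9, 0.1, 76.0]
wrist_force: [-0.6, -0.1, -0.4]
gripper_width: 0.0602
gripper_force: 0.0
```

```bash
python3 -c "
from m import *
s=bot.get_state(); c,im,d=cam('wrist');P=cloud(c,d);cv2.imwrite('pics/w2.png',im)
print(s['tcp_pos'].round(4),s['tool_rot'].round(2),s['qpos'].round(1))
for ce,ar,p in blobs(im,P,*C['orange'],200,(.015,.035)): print('or',ce,ar,cv2.minAreaRect((p[:,:2]*1000).astype(np.float32)),p[:,2].mean())
z=P[...,2]; m=(z>.06)&(z<.075)&(np.hypot(P[...,0]-.4235,P[...,1]-.342)<.06)
p=P[m];print(m.sum(),cv2.minAreaRect((p[:,:2]*1000).astype(np.float32)),p[:,2].mean())
"
```

```text
[0.4213 0.3402 0.2031] [-1.7993e+02  1.5000e-01  7.5970e+01] [-82.7  20.4  50.3 109.4 -18.2  58.7 -38.5]
or [282.31466913 159.76677464] 2161 ((424.4433288574219, 344.522705078125), (107.43339538574219, 40.82533645629883), 76.03839874267578) 0.024667198892344772
2033 ((424.1512756347656, 344.8057861328125), (62.98884582519531, 21.899057388305664), 76.39665222167969) 0.06812601831484971
```

step_arm([
  [0.0052,0.0018,0],
  [0,0,0.05],
  [0,0,0.05],
  [0,0,0.04],
  [0,0,0.032],
  [0,0,0],
  [0,0,0],
], roll=[0,0,0,0,0,0,0])

```text
clock: 18.27
tcp_pos: [0.4259, 0.3457, 0.0334]
tool_rot: [179.9, -0.1, 76.1]
wrist_force: [-0.8, 0.8, -0.1]
gripper_width: 0.0601
gripper_force: 0.0
```

step_arm([
  [0,0,0],
  [0,0,0],
  [0,0,0],
  [0,0,0],
], roll=[0,0,0,0], jaw=0.0)

```text
clock: 18.77
tcp_pos: [0.425, 0.3454, 0.0328]
tool_rot: [180.0, -0.0, 76.1]
wrist_force: [0.4, 0.1, 0.1]
gripper_width: 0.028
gripper_force: 0.0
```

```bash
python3 -c "
from plan import *
s=bot.get_state();print(s['tcp_pos'],s['tool_rot'],s['wrist_force'],s['gripper_width'])"
```

```text
[0.42495863 0.34542897 0.03280067] [ 1.79996807e+02 -3.06898770e-02  7.61242535e+01] [0.42167173 0.06333909 0.12593019] 0.02798740294570778
```

step_arm([
  [0,0,0],
  [0,0,0],
  [0,0,0],
], roll=[0,0,0])

```text
clock: 19.15
tcp_pos: [0.4249, 0.3453, 0.0326]
tool_rot: [-180.0, -0.0, 76.1]
wrist_force: [-1.2, 0.2, 2.5]
gripper_width: 0.0222
gripper_force: 30.0
```

step_arm([
  [0,0,-0.06],
  [0,0,-0.06],
  [0,0,-0.05],
  [0,0,0],
], roll=[0,0,0,-7.2])

```text
clock: 19.65
tcp_pos: [0.4271, 0.3464, 0.2061]
tool_rot: [179.7, -0.4, 83.5]
wrist_force: [-0.8, 0.4, -2.7]
gripper_width: 0.022
gripper_force: 30.0
```

```bash
cat > st.py <<'E'
import numpy as np
O=np.array([.592,-.0327]); a=np.radians(-6.7); EX=np.array([np.cos(a),np.sin(a)]); EY=np.array([-np.sin(a),np.cos(a)])
def w(x,y): return O+x*EX+y*EY
def st(p): d=np.asarray(p)[...,:2]-O; return np.stack([d@EX,d@EY],-1)
E
python3 -c "
from plan import *; from st import *
s=bot.get_state();print(s['wrist_force'],s['gripper_width'])
plan(*w(.045,0),.20,83.3)
for n in('top0','scene0'):
  z=np.load(n+'.npz')
  from m import *
  for ce,ar,p in blobs(z['im'],z['P'],*C['shard'],40,(.053,.067)):
    q=st(np.median(p,0)); 
    if abs(q[1])<.13 and abs(q[0])<.08 and ar<200: print(n,(q*1000).round(), (st(p).min(0)*1000).round(),(st(p).max(0)*1000).round())
"
```

```text
[-0.83144029  0.3519484  -2.67364047] 0.022010439406570863
tool shift (before roll) mm [-358.1  251.7    6.1] roll 0.2 tilt [179.73  -0.35  83.5 ]
top0 [-34. 127.] [-81. 124.] [ 12. 131.]
top0 [-11.  93.] [-24.  79.] [  3. 105.]
top0 [-3. 49.] [-15.  33.] [12. 60.]
top0 [-24.  -2.] [-38. -16.] [-10.  12.]
top0 [-17. -51.] [-28. -64.] [ -5. -40.]
top0 [-40. -94.] [ -53. -108.] [-26. -80.]
scene0 [-36. -90.] [ -50. -105.] [-24. -78.]
scene0 [-13. -49.] [-25. -62.] [ -3. -37.]
scene0 [-18.   1.] [-33. -13.] [-6. 14.]
scene0 [ 2. 50.] [-10.  35.] [14. 64.]
scene0 [-8. 95.] [-21.  80.] [  6. 108.]
```

step_arm([
  [-0.0476,0.0315,0],
  [-0.0476,0.0315,0],
  [-0.0476,0.0315,0],
  [-0.0476,0.0315,0],
  [-0.0476,0.0315,0],
  [-0.0476,0.0315,0],
  [-0.0476,0.0315,0],
  [-0.0476,0.0315,0],
], roll=[0,0,0,0,0,0,0,0])

```text
clock: 20.65
tcp_pos: [0.6312, -0.0637, 0.2016]
tool_rot: [-179.9, -0.0, 83.3]
wrist_force: [0.7, 0.2, -2.2]
gripper_width: 0.0217
gripper_force: 30.0
```

step_arm([
  [0,0,0],
  [0,0,0.05],
  [0,0,0.02],
  [0,0,0],
  [0,0,0],
], roll=[0,0,0,0,0])

```text
clock: 21.28
tcp_pos: [0.6319, -0.0622, 0.1339]
tool_rot: [179.9, 0.0, 83.3]
wrist_force: [0.4, 0.2, -1.6]
gripper_width: 0.0221
gripper_force: 30.0
```

```bash
python3 -c "
from plan import *; from st import *
s=bot.get_state();print(s['wrist_force'],s['tcp_pos'],st(s['tcp_pos']),s['qpos'].round(1))
plan(*w(.045,-.023),.0836,83.3)
c,im,d=cam('wrist');cv2.imwrite('pics/w3.png',im)
"
```

```text
[ 0.41972747  0.18932984 -1.62160139] [ 0.63188018 -0.0622214   0.13389706] [ 0.04305211 -0.02466694] [-29.4  34.3  45.5 100.8 -28.6  57.   20.4]
tool shift (before roll) mm [ 1.7  1.9 50.3] roll 0.0 tilt [179.87   0.    83.35]
```

View pics/w3.png

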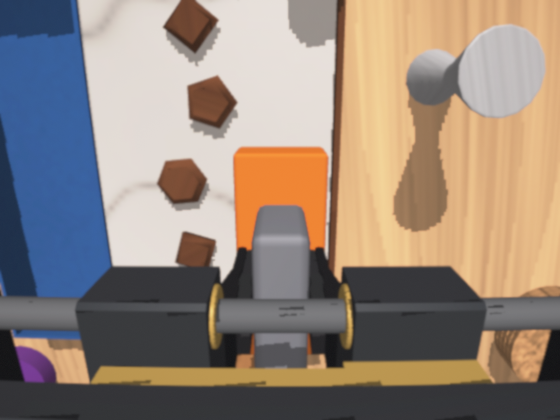

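The picture shows the scraper held square behind the shards, with the gap to the back rail visible at x≈330 px. The path forward is clear.

step_arm([
  [0.0017,0.0019,0.02],
  [0,0,0.02],
  [0,0,0.006],
  [0,0,0],
  [0,0,0],
  [0,0,0],
], roll=[0,0,0,0,0,0])

```text
clock: 22.08
tcp_pos: [0.6334, -0.061, 0.0871]
tool_rot: [179.9, -0.0, 83.3]
wrist_force: [-0.0, -0.1, -1.6]
gripper_width: 0.0221
gripper_force: 30.0
```

```bash
python3 -c "
from plan import *; from st import *
s=bot.get_state();print(s['wrist_force'],s['tcp_pos'],st(s['tcp_pos']))
"
```

```text
[-0.01278757 -0.07538165 -1.55002741] [ 0.63343359 -0.06100422  0.0871301 ] [ 0.0444529  -0.02327683]
```

step_arm([
  [0,0,0.0035],
  [0,0,0],
  [0,0,0],
], roll=[0,0,0])

```text
clock: 22.45
tcp_pos: [0.633, -0.0608, 0.083]
tool_rot: [-180.0, -0.0, 83.3]
wrist_force: [0.1, 1.2, -2.2]
gripper_width: 0.0217
gripper_force: 30.0
```

step_arm([
  [0,-0.012,0],
  [0,-0.012,0],
  [0,-0.012,0],
  [0,-0.012,0],
  [0,-0.012,0],
  [0,-0.012,0],
  [0,-0.012,0],
  [0,-0.012,0],
], roll=[0,0,0,0,0,0,0,0])

```text
clock: 23.45
tcp_pos: [0.5369, -0.0495, 0.083]
tool_rot: [-180.0, -0.0, 83.3]
wrist_force: [-0.0, 0.3, -2.5]
gripper_width: 0.0216
gripper_force: 30.0
```

step_arm([
  [0,-0.012,0],
  [0,-0.012,0],
  [0,-0.008,0],
  [0,0,0],
  [0,0,-0.04],
  [0,0,-0.04],
  [0,0,-0.04],
  [0,0,0],
], roll=[0,0,0,0,0,0,0,0])

```text
clock: 24.45
tcp_pos: [0.5084, -0.0464, 0.2058]
tool_rot: [179.6, -0.1, 83.3]
wrist_force: [1.1, -0.0, -1.8]
gripper_width: 0.0219
gripper_force: 30.0
```

```bash
cat > shards.py <<'E'
from plan import *; from st import *; from m import *
def look(name):
    s=bot.get_state();print(s['wrist_force'].round(1),s['tcp_pos'].round(4),st(s['tcp_pos']).round(4))
    c,im,d=cam(name);P=cloud(c,d)
    S=st(P);
    k=(abs(S[...,1])<.14)&(S[...,0]<.08)&(S[...,0]>-.19)
    im2=im.copy(); im2[~k]=0
    for ce,ar,p in blobs(im2,P,(2,60,15),(18,220,130),15,(.0,.066)):
        q=st(p);print(name,ce.round(),ar,(np.median(q,0)*1000).round(),(q.min(0)*1000).round(),(q.max(0)*1000).round(),p[:,2].max().round(3))
    return im
E
python3 -c "
from shards import *
look('scene');cv2.imwrite('pics/t2.png',look('top'))"
```

```text
[ 1.1 -0.  -1.8] [ 0.5084 -0.0464  0.2058] [-0.0814 -0.0233]
scene [261. 204.] 67 [-130.  -51.] [-142.  -61.] [-120.  -40.] 0.018
scene [267. 266.] 984 [51. 63.] [ -80. -140.] [ 80. 140.] 0.065
scene [281. 210.] 89 [-130.    1.] [-144.  -11.] [-117.   14.] 0.018
scene [228. 219.] 107 [-43. -96.] [ -59. -111.] [-31. -83.] 0.065
scene [284. 253.] 121 [ 2. 50.] [-12.  35.] [15. 64.] 0.065
scene [306. 255.] 104 [-8. 95.] [-22.  80.] [  5. 108.] 0.065
scene [198. 270.] 24 [  71. -132.] [  65. -139.] [  77. -116.] 0.004
scene [219. 277.] 30 [ 72. -79.] [ 66. -96.] [ 79. -66.] 0.003
scene [228. 279.] 22 [ 71. -58.] [ 66. -66.] [ 79. -51.] 0.003
scene [237. 282.] 24 [ 71. -37.] [ 65. -47.] [ 78. -28.] 0.002
scene [253. 287.] 102 [74.  1.] [ 67. -28.] [80. 27.] 0.022
scene [279. 294.] 73 [72. 60.] [65. 38.] [80. 85.] 0.004
scene [293. 298.] 18 [72. 93.] [65. 84.] [80. 98.] 0.039
[-0.2  0.  -1.9] [ 0.5068 -0.0458  0.2038] [-0.0831 -0.0229]
top [228. 195.] 245 [ 10. 127.] [-81.  66.] [ 80. 140.] 0.066
top [320. 211.] 176 [  -6. -131.] [ -81. -140.] [  80. -112.] 0.066
top [238. 205.] 69 [-12.  92.] [-25.  78.] [  2. 106.] 0.065
top [307. 224.] 75 [ -47. -100.] [ -60. -114.] [-33. -89.] 0.065
```

View pics/t2.png

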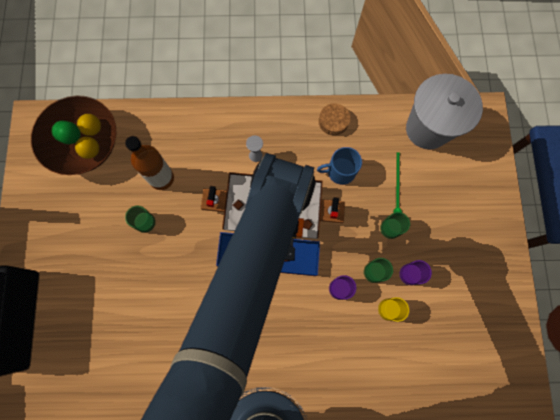

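Two shards are in the tray at stand (-130,-51) and (-130,1). Three remain on the deck. Next is the left lane.

step_arm([
  [0.03,0.0427,0],
  [0.03,0.0427,0],
  [0.03,0.0427,0],
  [0,0,0.04],
  [0,0,0.04],
  [0,0,0.03],
  [0,0,0],
  [0,0,0],
], roll=[0,0,0,0,0,0,0,0])

```text
clock: 25.55
tcp_pos: [0.6439, 0.0281, 0.0931]
tool_rot: [180.0, 0.0, 83.3]
wrist_force: [0.4, -0.2, -1.8]
gripper_width: 0.0221
gripper_force: 30.0
```

```bash
python3 -c "
from plan import *; from st import *
s=bot.get_state();print(s['wrist_force'],s['tcp_pos'],st(s['tcp_pos']),s['qpos'].round(1))
"
```

```text
[ 0.35143762 -0.20574401 -1.80466348] [0.64390399 0.02808381 0.09310143] [0.04445782 0.06642437] [-36.2  38.1  44.3 101.  -32.   54.3  14.7]
```

step_arm([
  [0,0,0.0095],
  [0,0,0],
  [0,0,0],
], roll=[0,0,0])

```text
clock: 25.92
tcp_pos: [0.6438, 0.0286, 0.084]
tool_rot: [180.0, -0.0, 83.3]
wrist_force: [-0.0, 0.2, -1.7]
gripper_width: 0.0219
gripper_force: 30.0
```

step_arm([
  [0,-0.012,0],
  [0,-0.012,0],
  [0,-0.012,0],
  [0,-0.012,0],
  [0,-0.012,0],
  [0,-0.012,0],
  [0,-0.012,0],
  [0,-0.012,0],
], roll=[0,0,0,0,0,0,0,0])

```text
clock: 26.92
tcp_pos: [0.5474, 0.0398, 0.0836]
tool_rot: [-180.0, -0.0, 83.3]
wrist_force: [0.2, -0.0, -2.0]
gripper_width: 0.0216
gripper_force: 30.0
```

step_arm([
  [0,-0.012,0],
  [0,-0.012,0],
  [0,-0.008,0],
  [0,0,0],
  [0,0,-0.04],
  [0,0,-0.04],
  [0,0,-0.04],
  [0,0,0],
], roll=[0,0,0,0,0,0,0,0])

```text
clock: 27.92
tcp_pos: [0.519, 0.0433, 0.2063]
tool_rot: [179.6, -0.2, 83.3]
wrist_force: [0.5, -0.1, -2.0]
gripper_width: 0.0216
gripper_force: 30.0
```

```bash
python3 -c "
from shards import *
look('scene')"
```

```text
[ 0.5 -0.1 -2. ] [0.519  0.0433 0.2063] [-0.0813  0.067 ]
scene [261. 204.] 68 [-130.  -50.] [-144.  -62.] [-120.  -40.] 0.018
scene [264. 263.] 942 [39. 39.] [ -79. -140.] [ 80. 140.] 0.064
scene [281. 210.] 88 [-131.    1.] [-145.  -12.] [-118.   14.] 0.019
scene [299. 215.] 80 [-129.   46.] [-140.   35.] [-117.   60.] 0.018
scene [228. 219.] 111 [-43. -96.] [ -59. -111.] [-32. -83.] 0.064
scene [319. 220.] 73 [-130.   95.] [-143.   82.] [-117.  107.] 0.018
scene [209. 274.] 41 [  73. -102.] [  65. -115.] [ 80. -86.] 0.004
scene [246. 285.] 209 [ 74. -14.] [ 66. -88.] [80. 43.] 0.024
scene [289. 297.] 100 [72. 83.] [64. 47.] [ 79. 115.] 0.004
scene [311. 304.] 35 [ 73. 131.] [ 65. 121.] [ 80. 140.] 0.005
```

step_arm([
  [-0.0445,0.035,0],
  [-0.0445,0.035,0],
  [-0.0445,0.035,0],
  [0,0,0.04],
  [0,0,0.04],
  [0,0,0.03],
  [0,0,0],
  [0,0,0],
], roll=[0,0,0,0,0,0,0,0])

```text
clock: 28.98
tcp_pos: [0.6055, -0.1018, 0.0937]
tool_rot: [180.0, 0.0, 83.3]
wrist_force: [-0.2, -0.1, -1.6]
gripper_width: 0.0219
gripper_force: 30.0
```

```bash
python3 -c "
from plan import *; from st import *
s=bot.get_state();print(s['wrist_force'],s['tcp_pos'],st(s['tcp_pos']),s['qpos'].round(1))
"
```

```text
[-0.22746975 -0.11348436 -1.63804458] [ 0.6054778  -0.10184949  0.09367924] [ 0.02145347 -0.06710478] [-26.7  36.1  46.3 105.4 -32.4  52.6  27.9]
```

step_arm([
  [0,0,0.0095],
  [0,0,0],
  [0,0,0],
], roll=[0,0,0])

```text
clock: 29.35
tcp_pos: [0.6054, -0.1013, 0.0844]
tool_rot: [180.0, -0.0, 83.3]
wrist_force: [-0.2, 0.7, -1.8]
gripper_width: 0.0217
gripper_force: 30.0
```

step_arm([
  [0,-0.012,0],
  [0,-0.012,0],
  [0,-0.012,0],
  [0,-0.012,0],
  [0,-0.012,0],
  [0,-0.012,0],
  [0,-0.012,0],
  [0,-0.012,0],
], roll=[0,0,0,0,0,0,0,0])

```text
clock: 30.35
tcp_pos: [0.5091, -0.0901, 0.084]
tool_rot: [180.0, -0.0, 83.3]
wrist_force: [-0.1, 0.5, -1.9]
gripper_width: 0.0217
gripper_force: 30.0
```

step_arm([
  [0,-0.009,0],
  [0,0,0],
  [0,0,-0.04],
  [0,0,-0.04],
  [0,0,-0.04],
  [0,0,0],
], roll=[0,0,0,0,0,0])

```text
clock: 31.1
tcp_pos: [0.5034, -0.0898, 0.2067]
tool_rot: [179.6, -0.1, 83.3]
wrist_force: [-0.1, -0.3, -1.2]
gripper_width: 0.0216
gripper_force: 30.0
```

```bash
python3 -c "
from shards import *
cv2.imwrite('pics/s4.png',look('scene'))
plan(.43,.33,.2,76)"
```

```text
[-0.1 -0.3 -1.2] [ 0.5034 -0.0898  0.2067] [-0.0813 -0.067 ]
scene [243. 200.] 78 [-130.  -96.] [-143. -110.] [-118.  -84.] 0.018
scene [261. 204.] 65 [-131.  -50.] [-142.  -61.] [-121.  -41.] 0.019
scene [265. 263.] 908 [35. 47.] [ -81. -140.] [ 80. 140.] 0.064
scene [281. 210.] 89 [-130.    2.] [-144.  -11.] [-119.   14.] 0.017
scene [299. 215.] 81 [-128.   46.] [-141.   34.] [-117.   60.] 0.017
scene [319. 220.] 73 [-130.   95.] [-143.   82.] [-118.  107.] 0.02
scene [204. 273.] 27 [  74. -114.] [  66. -125.] [  80. -104.] 0.003
scene [246. 285.] 246 [74. -8.] [ 65. -98.] [80. 56.] 0.022
scene [285. 296.] 44 [71. 75.] [65. 58.] [80. 89.] 0.003
scene [298. 300.] 23 [ 73. 102.] [65. 92.] [ 77. 112.] 0.003
scene [310. 303.] 27 [ 72. 130.] [ 61. 117.] [ 80. 138.] 0.004
tool shift (before roll) mm [ 407.9 -119.9    4.8] roll 7.3 tilt [ 1.7984e+02 -6.0000e-02  8.3350e+01]
```

View pics/s4.png

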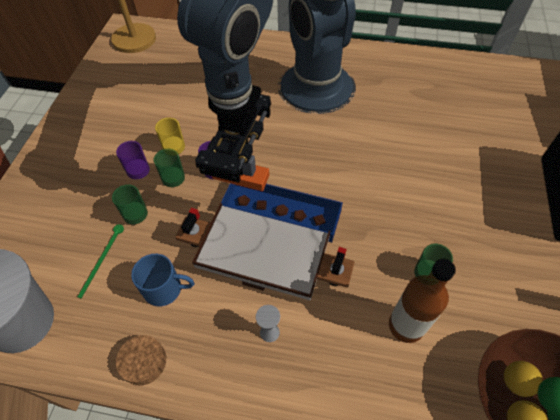

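All five shards lie in the tray (y≈200–220 px), the deck is bare, and both pointers point at the tray. I'm putting the scraper back on the sideboard.

step_arm([
  [0.0528,-0.0167,0],
  [0.0528,-0.0167,0],
  [0.0528,-0.0167,0],
  [0.0528,-0.0167,0],
  [0.0528,-0.0167,0],
  [0.0528,-0.0167,0],
  [0.0528,-0.0167,0],
  [0.0528,-0.0167,0],
], roll=[0,0,0,0,0,0,0,0])

```text
clock: 32.15
tcp_pos: [0.416, 0.3473, 0.2022]
tool_rot: [-179.9, 0.1, 83.3]
wrist_force: [0.9, -0.5, -2.1]
gripper_width: 0.0219
gripper_force: 30.0
```

step_arm([
  [0,0,0.05],
  [0,0,0.05],
  [0,0,0.045],
  [0,0,0.015],
  [0,0,0],
  [0,0,0],
], roll=[7.2,0,0,0,0,0])

```text
clock: 32.9
tcp_pos: [0.4186, 0.3465, 0.0454]
tool_rot: [179.9, -0.1, 76.1]
wrist_force: [-0.1, 0.6, -0.9]
gripper_width: 0.0218
gripper_force: 30.0
```

```bash
python3 -c "
from plan import *
s=bot.get_state();print(s['wrist_force'],s['tcp_pos'],s['tool_rot'])
"
```

```text
[-0.07771871  0.60447268 -0.93065821] [0.41855716 0.34654413 0.04537966] [ 1.79915027e+02 -1.35231360e-01  7.60985689e+01]
```

step_arm([
  [0,0,0.008],
  [0,0,0.0035],
  [0,0,0],
  [0,0,0],
], roll=[0,0,0,0])

```text
clock: 33.4
tcp_pos: [0.4174, 0.346, 0.0326]
tool_rot: [180.0, -0.0, 76.1]
wrist_force: [0.2, -0.4, -2.3]
gripper_width: 0.0218
gripper_force: 30.0
```

step_arm([
  [0,0,0],
  [0,0,0],
  [0,0,0],
  [0,0,-0.05],
  [0,0,-0.06],
  [0,0,-0.06],
  [0,0,0],
], roll=[0,0,0,0,0,0,0], jaw=0.05)

```text
clock: 34.28
tcp_pos: [0.4201, 0.3474, 0.2071]
tool_rot: [179.8, -0.5, 76.1]
wrist_force: [-0.0, 0.4, -0.7]
gripper_width: 0.0501
gripper_force: 0.0
```

```bash
cat > gl.py <<'E'
from plan import *; from st import *; from m import *
from scipy.optimize import least_squares
def rim(P,m):
    q=P[m][:,:2]
    f=least_squares(lambda v:np.hypot(q[:,0]-v[0],q[:,1]-v[1])-.0295,q.mean(0),loss='soft_l1',f_scale=.001).x
    return f.round(4),len(q)
def glasses(name):
    c,im,d=cam(name);P=cloud(c,d)
    for ce,ar,p in blobs(im,P,*C['green'],60,(.003,.15)):
        top=p[:,2].max(); q=p[p[:,2]>np.percentile(p[:,2],99)-.006]
        if len(q)>8 and abs(ce[0])<1e9: print(name,ce.round(),ar,'ztop',top.round(3),'rim',rim(q[None],np.ones((1,len(q)),bool)))
    return im,P
E
python3 -c "
from gl import *
s=bot.get_state();print(s['tcp_pos'],s['tool_rot'],s['qpos'].round(1))
im,P=glasses('wrist'); cv2.imwrite('pics/w5.png',im)
glasses('top')
plan(.559,.328,.2)
"
```

```text
[0.42013833 0.34738313 0.20708239] [179.77185585  -0.49997864  76.10602572] [-87.2  21.9  56.1 109.3 -21.3  59.3 -35.9]
wrist [444. 169.] 6117 ztop 0.083 rim (array([0.5596, 0.3316]), 1331)
top [ 65. 132.] 534 ztop 0.118 rim (array([0.8172, 0.547 ]), 95)
top [395. 220.] 649 ztop 0.086 rim (array([ 0.5283, -0.3648]), 83)
top [140. 219.] 540 ztop 0.084 rim (array([0.5595, 0.3291]), 77)
top [378. 270.] 533 ztop 0.084 rim (array([ 0.4065, -0.3096]), 88)
tool shift (before roll) mm [ 16.4 142.2   2.8] roll 0 tilt [-1.7997e+02 -6.0000e-02  7.6140e+01]
```

step_arm([
  [0,0,0],
  [0,0,0],
  [0,0,0],
  [0,0,0],
  [0,0,0],
  [0,0,0],
  [0,0,0],
], roll=[-10,-10,-10,-10,-10,-10,-10], jaw=0.087)

```text
clock: 35.25
tcp_pos: [0.4162, 0.3451, 0.2005]
tool_rot: [-179.8, -0.0, 146.4]
wrist_force: [0.0, -0.6, 0.1]
gripper_width: 0.0868
gripper_force: 0.0
```

step_arm([
  [-0.0416,0.0215,0],
  [-0.0416,0.0215,0],
  [-0.0416,0.0215,0],
  [0,0,0],
  [0,0,0],
], roll=[0,0,0,0,0])

```text
clock: 35.88
tcp_pos: [0.5556, 0.3295, 0.2005]
tool_rot: [-179.8, -0.1, 146.1]
wrist_force: [-0.2, -0.2, 0.9]
gripper_width: 0.0871
gripper_force: 0.0
```

```bash
python3 -c "
from gl import *
s=bot.get_state();print(s['tcp_pos'],s['tool_rot'],s['qpos'].round(1))
im,P=glasses('wrist'); cv2.imwrite('pics/w6.png',im)
plan(.5596,.331,.038)
"
```

```text
[0.55559167 0.32952575 0.20049516] [-1.79800947e+02 -1.17964312e-01  1.46098325e+02] [-60.6  28.7  37.7  95.1 -19.3  63.1  38.7]
wrist [285. 196.] 5142 ztop 0.083 rim (array([0.5598, 0.3314]), 1193)
tool shift (before roll) mm [ -3.1   3.2 163. ] roll 0 tilt [-1.7985e+02 -1.2000e-01  1.4616e+02]
```

View pics/w6.png

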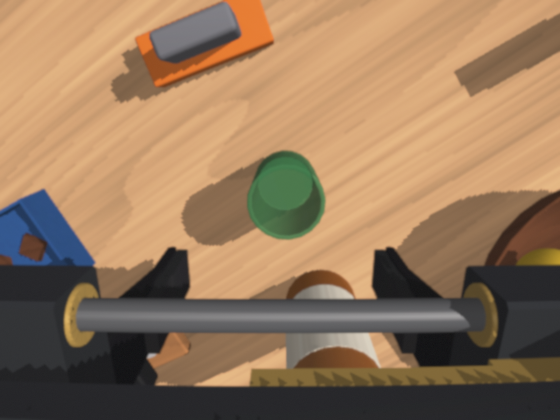

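The picture shows the tumbler rim at (287,195), between the fingers. The scraper stands alone at (205,40), and the bottle is safely beyond the gripper. Descending to grasp.

step_arm([
  [-0.003,0.0035,0],
  [0,0,0.05],
  [0,0,0.05],
  [0,0,0.04],
  [0,0,0.021],
  [0,0,0],
  [0,0,0],
], roll=[0,0,0,0,0,0,0])

```text
clock: 36.8
tcp_pos: [0.5627, 0.3318, 0.0433]
tool_rot: [179.8, 0.1, 146.1]
wrist_force: [0.1, 0.6, 0.3]
gripper_width: 0.087
gripper_force: 0.0
```

step_arm([
  [0,0,0],
  [0,0,0],
  [0,0,0],
  [0,0,0],
], roll=[0,0,0,0], jaw=0.0)

```text
clock: 37.3
tcp_pos: [0.5614, 0.3312, 0.0419]
tool_rot: [180.0, -0.0, 146.1]
wrist_force: [-1.9, -0.1, 2.5]
gripper_width: 0.0604
gripper_force: 31.1
```

step_arm([
  [0,0,-0.03],
  [0,0,-0.06],
  [0,0,-0.06],
  [0,0,-0.02],
  [0,0,0],
], roll=[0,0,0,10,10])

```text
clock: 37.92
tcp_pos: [0.5622, 0.3314, 0.2137]
tool_rot: [179.8, -0.0, 125.8]
wrist_force: [1.1, -0.3, -4.3]
gripper_width: 0.0604
gripper_force: 31.0
```

```bash
python3 -c "
from gl import *
s=bot.get_state();print(s['tcp_pos'],s['tool_rot'],s['gripper_width'],s['wrist_force'])
plan(*w(0,.08),.2,83.3)
"
```

```text
[0.562229   0.33135724 0.21366455] [ 1.79783804e+02 -3.53727609e-02  1.25781349e+02] 0.060351206813927846 [ 1.05709598 -0.28528389 -4.29748248]
tool shift (before roll) mm [-253.8 -134.7   13.7] roll 42.5 tilt [ 1.7978e+02 -4.0000e-02  1.2578e+02]
```

step_arm([
  [-0.0508,-0.027,0],
  [-0.0508,-0.027,0],
  [-0.0508,-0.027,0],
  [-0.0508,-0.027,0],
  [-0.0508,-0.027,0],
  [0,0,0],
  [0,0,0],
  [0,0,0],
], roll=[0,0,0,0,0,10.6,10.6,10.6])

```text
clock: 38.92
tcp_pos: [0.6015, 0.0462, 0.2109]
tool_rot: [-179.9, -0.0, 93.9]
wrist_force: [0.0, -0.5, -3.1]
gripper_width: 0.0605
gripper_force: 31.0
```

step_arm([
  [0,0,0.04],
  [0,0,0.04],
  [0,0,0.03],
  [0,0,0],
  [0,0,0],
], roll=[10.6,0,0,0,0])

```text
clock: 39.55
tcp_pos: [0.6028, 0.0461, 0.1025]
tool_rot: [179.9, -0.0, 83.7]
wrist_force: [1.0, 0.4, -2.6]
gripper_width: 0.0606
gripper_force: 31.0
```

```bash
python3 -c "
from gl import *
s=bot.get_state();print(s['tcp_pos'],st(s['tcp_pos']),s['tool_rot'],s['gripper_width'],s['wrist_force'])
"
```

```text
[0.60281264 0.04612305 0.1025383 ] [0.00154246 0.07954626] [ 1.79909700e+02 -5.91533582e-03  8.37046745e+01] 0.06056328431450751 [ 1.01653716  0.39067226 -2.59324194]
```

step_arm([
  [0,0,0.006],
  [0,0,0.003],
  [0,0,0],
  [0,0,0],
], roll=[0,0,0,0])

```text
clock: 40.05
tcp_pos: [0.6022, 0.0464, 0.0927]
tool_rot: [180.0, -0.0, 83.7]
wrist_force: [0.1, -0.2, -2.6]
gripper_width: 0.0604
gripper_force: 31.0
```

```bash
python3 -c "
from gl import *
s=bot.get_state();print(s['tcp_pos'],st(s['tcp_pos']),s['wrist_force'])
"
```

```text
[0.60216801 0.0464084  0.0927298 ] [0.00086893 0.07975445] [ 0.14662569 -0.16825554 -2.6404256 ]
```

step_arm([
  [0,0,0.001],
  [0,0,0],
  [0,0,0],
], roll=[0,0,0])

```text
clock: 40.42
tcp_pos: [0.6022, 0.0464, 0.0919]
tool_rot: [180.0, -0.0, 83.7]
wrist_force: [-2.2, 0.5, 2.8]
gripper_width: 0.0607
gripper_force: 31.1
```

step_arm([
  [0,0,0],
  [0,0,0],
  [0,0,0],
  [0,0,0],
  [0,0,-0.05],
  [0,0,-0.06],
  [0,0,-0.04],
  [0,0,0],
], roll=[0,0,0,0,0,0,0,0], jaw=0.087)

```text
clock: 41.42
tcp_pos: [0.604, 0.0458, 0.2449]
tool_rot: [179.6, -0.1, 83.7]
wrist_force: [-0.8, 0.2, -0.2]
gripper_width: 0.087
gripper_force: 0.0
```

```bash
python3 -c "
from gl import *
s=bot.get_state();print(s['tcp_pos'],s['tool_rot'],s['gripper_width'])
glasses('scene')
plan(.528,-.365,.24)
"
```

```text
[0.60400348 0.04584876 0.2449155 ] [ 1.79632087e+02 -1.16944855e-01  8.37124453e+01] 0.08699524490703747
scene [166. 176.] 841 ztop 0.082 rim (array([ 0.4366, -0.3065]), 130)
scene [130. 204.] 947 ztop 0.083 rim (array([ 0.5302, -0.3636]), 146)
scene [101. 258.] 296 ztop 0.009 rim (array([ 0.6578, -0.3808]), 296)
scene [298. 249.] 992 ztop 0.134 rim (array([0.6018, 0.0469]), 138)
scene [550. 397.] 752 ztop 0.115 rim (array([0.8024, 0.5428]), 133)
tool shift (before roll) mm [-417.1  -29.2    2.6] roll 0 tilt [ 1.7987e+02 -8.0000e-02  8.3730e+01]
```

The first tumbler stands on the deck at (0.602,0.047). The tumbler at (0.4065,-0.310) has been knocked to about (0.437,-0.307). I'm going for the other one at (0.530,-0.364), with the fingers along world y to clear its neighbours.

step_arm([
  [-0.0521,-0.0037,0],
  [-0.0521,-0.0037,0],
  [-0.0521,-0.0037,0],
  [-0.0521,-0.0037,0],
  [-0.0521,-0.0037,0],
  [-0.0521,-0.0037,0],
  [-0.0521,-0.0037,0],
  [-0.0521,-0.0037,0],
], roll=[0,0,0,0,0,0,0,0])

```text
clock: 42.48
tcp_pos: [0.5261, -0.3653, 0.2394]
tool_rot: [-179.8, -0.1, 83.7]
wrist_force: [0.5, -0.1, 0.9]
gripper_width: 0.0871
gripper_force: 0.0
```

step_arm([
  [0,0,0.02],
  [0,0,0.02],
  [0,0,0],
  [0,0,0],
  [0,0,0],
  [0,0,0],
  [0,0,0],
  [0,0,0],
], roll=[10.6,10.6,10.6,10.6,10.6,10.6,0,0])

```text
clock: 43.48
tcp_pos: [0.5266, -0.3643, 0.2005]
tool_rot: [-179.9, 0.1, 20.3]
wrist_force: [0.3, 0.5, -0.0]
gripper_width: 0.0868
gripper_force: 0.0
```

```bash
python3 -c "
from gl import *
s=bot.get_state();print(s['tcp_pos'],s['tool_rot'],s['qpos'].round(1))
im,P=glasses('wrist'); cv2.imwrite('pics/w7.png',im)
plan(.53,-.364,.042)
"
```

```text
[ 0.52664824 -0.36432548  0.20048801] [-1.79920915e+02  5.32975473e-02  2.02529462e+01] [-11.9  41.1  69.2  96.8 -40.3  71.4  -3.1]
wrist [350.  82.] 1770 ztop 0.008 rim (array([ 0.6259, -0.4066]), 1770)
wrist [283. 189.] 5132 ztop 0.083 rim (array([ 0.5307, -0.364 ]), 1211)
wrist [194. 250.] 3586 ztop 0.082 rim (array([ 0.4363, -0.3071]), 766)
tool shift (before roll) mm [  3.2   0.7 158.8] roll 0 tilt [-1.7994e+02  2.0000e-02  2.0220e+01]
```

View pics/w7.png

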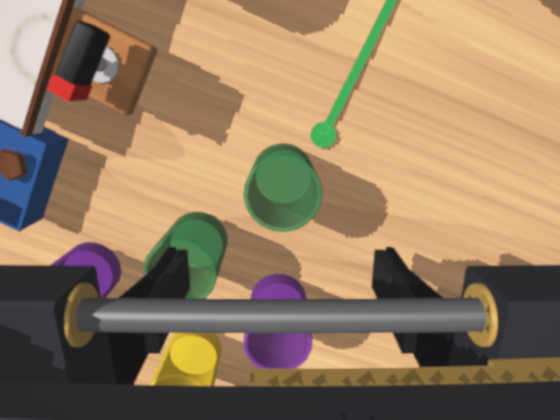

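The wrist picture shows the tumbler at (283,189). A green neighbour is at (190,250) and a purple one at (278,320), and the stirrer tip is at (323,135). Joint 3 is close to its limit at this yaw, so I'm turning to about 95° instead, which also keeps the fingers clear of the neighbours.

step_arm([
  [0.0035,0.001,0],
  [0,0,0],
  [0,0,0],
  [0,0,0],
  [0,0,0],
  [0,0,0],
  [0,0,0],
  [0,0,0],
], roll=[0,-10.6,-10.6,-10.6,-10.6,-10.6,-10.6,-10.6])

```text
clock: 44.52
tcp_pos: [0.5308, -0.3644, 0.2018]
tool_rot: [180.0, -0.0, 94.7]
wrist_force: [1.1, 0.6, -0.3]
gripper_width: 0.0869
gripper_force: 0.0
```

```bash
python3 -c "
from gl import *
s=bot.get_state();print(s['tcp_pos'],s['tool_rot'],s['qpos'].round(1))
im,P=glasses('wrist')
hsv=cv2.cvtColor(im,cv2.COLOR_BGR2HSV)
for ce,ar,p in blobs(im,P,(125,60,30),(165,255,255),100,(.05,.1)): q=p[p[:,2]>.07]; print('purple',q.mean(0),q.max(0))
plan(.5307,-.364,.042)
"
```

```text
[ 0.53084757 -0.36439388  0.20177457] [ 1.79955846e+02 -3.73492387e-03  9.47164555e+01] [ -3.3  32.   50.4  95.9 -26.8  64.9  59.2]
wrist [165. 111.] 6197 ztop 0.083 rim (array([ 0.4369, -0.3069]), 1474)
wrist [308. 198.] 6857 ztop 0.083 rim (array([ 0.5298, -0.3634]), 1234)
purple [ 0.3707155  -0.23710832  0.07847589] [ 0.38735625 -0.23093767  0.08235649]
purple [ 0.39970601 -0.40664686  0.0779377 ] [ 0.4306243  -0.37652903  0.08247006]
tool shift (before roll) mm [  0.5  -0.  160.1] roll 0 tilt [ 1.7992e+02 -1.0000e-02  9.4920e+01]
```

step_arm([
  [0.0005,0,0.05],
  [0,0,0.05],
  [0,0,0.04],
  [0,0,0.019],
  [0,0,0],
  [0,0,0],
], roll=[0,0,0,0,0,0])

```text
clock: 45.32
tcp_pos: [0.5316, -0.365, 0.0442]
tool_rot: [179.9, 0.1, 94.3]
wrist_force: [-0.4, -0.1, 0.3]
gripper_width: 0.0872
gripper_force: 0.0
```

step_arm([
  [0,0,0],
  [0,0,0],
  [0,0,0],
  [0,0,0],
], roll=[0,0,0,0], jaw=0.0)

```text
clock: 45.82
tcp_pos: [0.5306, -0.364, 0.0429]
tool_rot: [180.0, -0.0, 94.3]
wrist_force: [-1.0, 0.8, 3.1]
gripper_width: 0.0618
gripper_force: 29.9
```

step_arm([
  [0,0,-0.03],
  [0,0,-0.06],
  [0,0,-0.06],
  [0,0,-0.02],
  [0,0,0],
  [0,0,0],
], roll=[0,0,0,0,10.6,0.8])

```text
clock: 46.58
tcp_pos: [0.5301, -0.3628, 0.2108]
tool_rot: [-179.8, -0.1, 83.0]
wrist_force: [-0.1, -0.0, -2.9]
gripper_width: 0.0617
gripper_force: 29.9
```

```bash
python3 -c "
from gl import *
s=bot.get_state();print(s['tcp_pos'],s['tool_rot'],s['gripper_width'],s['wrist_force'])
plan(*w(0,-.08),.2,83.3)
"
```

```text
[ 0.53006969 -0.36281493  0.21078726] [-1.79839172e+02 -7.73419988e-02  8.30004229e+01] 0.06168381766840888 [-0.07179817 -0.04408444 -2.90494913]
tool shift (before roll) mm [255.2  21.7  10.8] roll -0.3 tilt [-1.7984e+02 -8.0000e-02  8.3000e+01]
```

step_arm([
  [0.051,0.0043,0],
  [0.051,0.0043,0],
  [0.051,0.0043,0],
  [0.051,0.0043,0],
  [0.051,0.0043,0],
  [0,0,0],
], roll=[0,0,0,0,0,0])

```text
clock: 47.32
tcp_pos: [0.5842, -0.1066, 0.2101]
tool_rot: [-179.8, -0.1, 83.6]
wrist_force: [-0.3, 0.3, -2.7]
gripper_width: 0.0619
gripper_force: 30.0
```

step_arm([
  [0,0,0.04],
  [0,0,0.04],
  [0,0,0.026],
  [0,0,0],
  [0,0,0],
], roll=[0,0,0,0,0])

```text
clock: 47.95
tcp_pos: [0.5837, -0.1144, 0.1072]
tool_rot: [180.0, 0.0, 82.9]
wrist_force: [0.5, -0.2, -1.6]
gripper_width: 0.0618
gripper_force: 30.0
```

```bash
python3 -c "
from gl import *
s=bot.get_state();print(s['tcp_pos'],st(s['tcp_pos']),s['tool_rot'],s['gripper_width'],s['wrist_force'])
"
```

```text
[ 0.58368348 -0.11441135  0.10715797] [ 0.0012736  -0.08212361] [1.79951818e+02 2.99956835e-02 8.29157485e+01] 0.06182947599806203 [ 0.45304645 -0.21989784 -1.64996015]
```

step_arm([
  [0,0,0.008],
  [0,0,0.005],
  [0,0,0.001],
  [0,0,0],
  [0,0,0],
], roll=[0,0,0,0,0])

```text
clock: 48.58
tcp_pos: [0.5834, -0.1134, 0.0929]
tool_rot: [180.0, -0.0, 82.9]
wrist_force: [-1.5, 1.2, 2.7]
gripper_width: 0.0617
gripper_force: 30.0
```

```bash
python3 -c "
from gl import *
s=bot.get_state();print(s['tcp_pos'],st(s['tcp_pos']),s['wrist_force'])
"
```

```text
[ 0.58342113 -0.11340557  0.09288048] [ 0.00089569 -0.08115531] [-1.49030472  1.1703647   2.66324478]
```

step_arm([
  [0,0,0],
  [0,0,0],
  [0,0,0],
  [0,0,0],
  [0,0,-0.05],
  [0,0,-0.06],
  [0,0,-0.04],
  [0,0,0],
], roll=[0,0,0,0,0,0,0,0], jaw=0.087)

```text
clock: 49.58
tcp_pos: [0.5852, -0.1145, 0.2459]
tool_rot: [179.6, -0.0, 82.9]
wrist_force: [-0.4, 1.2, -0.6]
gripper_width: 0.087
gripper_force: 0.0
```

```bash
python3 -c "
from gl import *
glasses('scene')
plan(.4368,-.307,.2,100)
"
```

```text
scene [161. 169.] 391 ztop 0.082 rim (array([ 0.4373, -0.3059]), 82)
scene [224. 228.] 1051 ztop 0.133 rim (array([ 0.5836, -0.1135]), 181)
scene [101. 258.] 293 ztop 0.009 rim (array([ 0.6606, -0.3802]), 293)
scene [298. 248.] 1068 ztop 0.133 rim (array([0.6024, 0.0468]), 184)
scene [550. 397.] 751 ztop 0.116 rim (array([0.8026, 0.5431]), 123)
tool shift (before roll) mm [-210.  -122.2   43.6] roll -17.1 tilt [ 1.7985e+02 -4.0000e-02  8.2930e+01]
```

step_arm([
  [-0.0525,-0.0305,0],
  [-0.0525,-0.0305,0],
  [-0.0525,-0.0305,0],
  [-0.0525,-0.0305,0],
  [0,0,0.02],
  [0,0,0.02],
  [0,0,0],
], roll=[0,0,0,0,-10.6,-6.5,0])

```text
clock: 50.5
tcp_pos: [0.4348, -0.3057, 0.2002]
tool_rot: [-179.8, -0.2, 99.9]
wrist_force: [-0.2, 1.1, -0.1]
gripper_width: 0.0872
gripper_force: 0.0
```

```bash
python3 -c "
from gl import *
s=bot.get_state();print(s['tcp_pos'],s['tool_rot'],s['qpos'].round(1))
im,P=glasses('wrist'); cv2.imwrite('pics/w8.png',im)
plan(.4369,-.3068,.042)
"
```

```text
[ 0.43477956 -0.30567302  0.20015702] [-179.76278493   -0.20066996   99.90294575] [-12.4  21.   55.  110.8 -20.1  58.7  61.5]
wrist [522.   8.] 1202 ztop 0.12 rim (array([ 0.5833, -0.115 ]), 80)
wrist [282. 195.] 5155 ztop 0.083 rim (array([ 0.4358, -0.3064]), 1217)
wrist [443. 285.] 304 ztop 0.008 rim (array([ 0.6271, -0.3642]), 304)
tool shift (before roll) mm [ -0.7   1.2 159.3] roll 0 tilt [-1.7985e+02 -1.0000e-01  9.9890e+01]
```

View pics/w8.png

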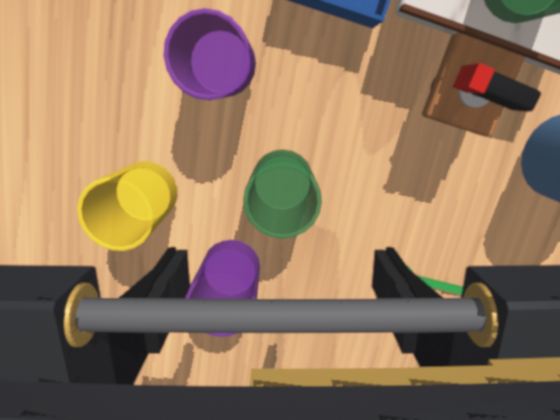

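The green tumbler is at (282,193). The finger columns at about x=220 and 345 px, row 195, are clear of the purple tumbler (edge near row 240) and the yellow one (edge near column 175). Descending.

step_arm([
  [-0.0007,0.001,0.05],
  [0,0,0.05],
  [0,0,0.04],
  [0,0,0.018],
  [0,0,0],
  [0,0,0],
], roll=[0,0,0,0,0,0])

```text
clock: 51.3
tcp_pos: [0.4386, -0.3083, 0.046]
tool_rot: [179.9, 0.1, 100.0]
wrist_force: [-0.1, -0.2, -0.2]
gripper_width: 0.0871
gripper_force: 0.0
```

step_arm([
  [0,0,0],
  [0,0,0],
  [0,0,0],
  [0,0,0],
], roll=[0,0,0,0], jaw=0.0)

```text
clock: 51.8
tcp_pos: [0.4374, -0.3075, 0.0447]
tool_rot: [180.0, -0.0, 100.0]
wrist_force: [-1.2, 0.4, 2.7]
gripper_width: 0.0596
gripper_force: 30.0
```

step_arm([
  [0,0,-0.03],
  [0,0,-0.06],
  [0,0,-0.06],
  [0,0,-0.06],
  [0,0,0],
  [0,0,0],
], roll=[0,0,0,0,10.6,6])

```text
clock: 52.55
tcp_pos: [0.4375, -0.3069, 0.2548]
tool_rot: [180.0, -0.1, 83.2]
wrist_force: [-0.7, 0.4, -2.5]
gripper_width: 0.0596
gripper_force: 30.1
```

```bash
python3 -c "
from gl import *
s=bot.get_state();print(s['tcp_pos'],s['tool_rot'],s['gripper_width'],s['wrist_force'])
plan(*w(0,0),.24,83.3)
"
```

```text
[ 0.43746483 -0.30692938  0.25478217] [ 1.79950052e+02 -6.34614128e-02  8.32104264e+01] 0.05960458303380331 [-0.74653498  0.43049333 -2.45333086]
tool shift (before roll) mm [290.6 121.   14.8] roll -0.1 tilt [ 1.7995e+02 -6.0000e-02  8.3210e+01]
```

step_arm([
  [0.0484,0.0202,0],
  [0.0484,0.0202,0],
  [0.0484,0.0202,0],
  [0.0484,0.0202,0],
  [0.0484,0.0202,0],
  [0.0484,0.0202,0],
  [0,0,0],
  [0,0,0],
], roll=[0,0,0,0,0,0,0,0])

```text
clock: 53.55
tcp_pos: [0.5905, -0.0332, 0.2539]
tool_rot: [-179.9, 0.1, 83.4]
wrist_force: [-0.3, -0.5, -2.3]
gripper_width: 0.0596
gripper_force: 30.1
```

```bash
python3 -c "
from gl import *
s=bot.get_state();print(s['tcp_pos'],st(s['tcp_pos']))
plan(*w(0,-.0005),.1,83.3)
"
```

```text
[ 0.59051157 -0.03315585  0.2538689 ] [-0.00142508 -0.00062639]
tool shift (before roll) mm [1.000e-01 1.400e+00 1.539e+02] roll 0.1 tilt [-1.7991e+02  5.0000e-02  8.3410e+01]
```

step_arm([
  [0,0,0.05],
  [0,0,0.04],
  [0,0,0.03],
  [0,0,0.025],
  [0,0,0],
  [0,0,0],
], roll=[0,0,0,0,0,0])

```text
clock: 54.3
tcp_pos: [0.5916, -0.034, 0.1107]
tool_rot: [179.9, 0.0, 83.3]
wrist_force: [1.0, -0.1, -1.4]
gripper_width: 0.0597
gripper_force: 30.1
```

```bash
python3 -c "
from gl import *
s=bot.get_state();print(s['tcp_pos'],st(s['tcp_pos']),s['wrist_force'])
"
```

```text
[ 0.59162625 -0.03401303  0.11070873] [-0.00021801 -0.00134767] [ 0.98263438 -0.0643693  -1.3980922 ]
```

step_arm([
  [0,0,0.008],
  [0,0,0.005],
  [0,0,0.0015],
  [0,0,0],
  [0,0,0],
], roll=[0,0,0,0,0])

```text
clock: 54.92
tcp_pos: [0.5913, -0.0328, 0.0951]
tool_rot: [180.0, -0.0, 83.4]
wrist_force: [0.4, 0.5, -2.1]
gripper_width: 0.0596
gripper_force: 30.1
```

```bash
python3 -c "
from gl import *
s=bot.get_state();print(s['tcp_pos'],st(s['tcp_pos']),s['wrist_force'])
"
```

```text
[ 0.59133224 -0.03278844  0.09509811] [-0.00065288 -0.00016574] [ 0.41111972  0.49076775 -2.11789587]
```

step_arm([
  [0,0,0.0008],
  [0,0,0],
  [0,0,0],
], roll=[0,0,0])

```text
clock: 55.3
tcp_pos: [0.5914, -0.0329, 0.0948]
tool_rot: [180.0, -0.0, 83.4]
wrist_force: [-2.6, 0.3, 4.7]
gripper_width: 0.0598
gripper_force: 30.1
```

step_arm([
  [0,0,0],
  [0,0,0],
  [0,0,0],
  [0,0,0],
  [0,0,-0.05],
  [0,0,-0.06],
  [0,0,-0.06],
  [0,-0.06,0],
], roll=[0,0,0,0,0,0,0,0], jaw=0.087)

```text
clock: 56.3
tcp_pos: [0.5374, -0.0275, 0.2697]
tool_rot: [179.2, 0.1, 83.4]
wrist_force: [-0.7, 0.3, -0.4]
gripper_width: 0.087
gripper_force: 0.0
```

step_arm([
  [0,-0.06,0],
  [0,0,0],
  [0,0,0],
], roll=[0,0,0])

```text
clock: 56.68
tcp_pos: [0.4728, -0.0184, 0.2648]
tool_rot: [179.9, -0.1, 83.5]
wrist_force: [0.6, -0.8, 0.0]
gripper_width: 0.0869
gripper_force: 0.0
```

```bash
python3 -c "
from gl import *
im,P=glasses('scene'); cv2.imwrite('pics/s9.png',im)
for ce,ar,p in blobs(im,P,*C['orange'],30,(.01,.06)): print('or',ce,np.median(p,0))
q=P[(abs(P[...,2]-.05)<.006)&(np.abs(st(P))<[.07,.115]).all(-1)]; A=np.c_[st(q),np.ones(len(q))]
print(np.linalg.lstsq(A,q[:,2],rcond=None)[0])
"
```

```text
scene [225. 228.] 1063 ztop 0.133 rim (array([ 0.5835, -0.1135]), 173)
scene [262. 237.] 1063 ztop 0.133 rim (array([ 0.5918, -0.0322]), 179)
scene [102. 257.] 269 ztop 0.009 rim (array([ 0.6523, -0.4067]), 269)
scene [298. 248.] 1066 ztop 0.133 rim (array([0.6023, 0.0469]), 172)
scene [550. 397.] 754 ztop 0.114 rim (array([0.8015, 0.5429]), 136)
or [419.80645161 203.90322581] [0.39364113 0.30550966 0.02401998]
or [444.21719457 220.76470588] [0.43271644 0.37335177 0.02371994]
[-0.00046821  0.00099312  0.04998003]
```

View pics/s9.png

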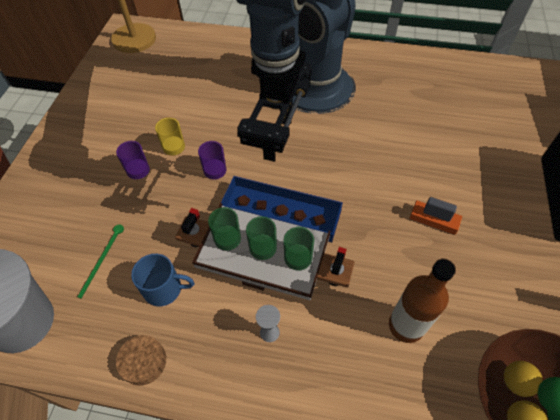

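The final picture shows three green tumblers upright on the clean, level deck at (225,228), (262,237) and (298,248). All five shards are in the tray, the scraper stands on the sideboard at (437,213), and nothing else has been disturbed. Handing in.

```bash
python3 -c "
from h import *
print(bot.sign_off())"
```

```text
the job is handed in; nothing more can be done
None
```

The job is handed in at about 57 s of the 210 s limit: both feet are screwed to their stops, the deck is level, all five shards are in the tray, the three green tumblers stand upright on the deck, and the scraper rests on the sideboard clear of the stand.

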